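# Pack the tested white globe lamps in their case and close it

## Robot

A 7-joint arm with a two-finger parallel gripper is mounted at the origin on a cart in front of the work surface, level with it; the furniture and walls round the work are solid. World frame = base frame: x ahead of the robot, y to its left, z up, the work surface at z = 0. Lengths are in m, angles in rad, forces in N, time in s.
With the tool pointing down it reaches from about 0.425 to 0.925 m from the base axis. Payload 6.8 kg.
Tool frame: the origin (TCP) lies midway between the tips of the shut fingers; the grasp point (between the pads) lies 19 mm behind it; z points along the fingers, y is the line along which they close (so a half turn about z gives the same grasp; the last joint's range is limited). The gripper opens to 85 mm and grips with 20 to 120 N. Pads are 22 mm wide; open, the fingers measure 114 mm over their backs; the gripper's body (76 mm by 85 mm) begins 54 mm behind the grasp point. The pads swing forward as they close: fully open they stand 13 mm farther back than shut.
Start: joints at [1.137, 0.477, 0.022, 1.555, -0.011, 1.109, -0.083], TCP at [0.216, -0.64, 0.195] pointing down, gripper open.
Joint ranges: [-2.96, 2.96], [-0.34, 2.1], [-1.41, 1.46], [0.24, 2.44], [-1.37, 4.51], [0.17, 1.92], [-2.96, 2.96]. Speed limits (rad/s): [2.39, 2.39, 3.14, 3.14, 3.14, 3.14, 3.14].

## Interface

Orientations are given as a rotation vector (axis times angle).
In Python, from bench import r gives the robot as it stands.
- The arm moves only by the tool servo_tool, never from a script. Its arguments are lists of equal length, an entry for each row: "turn": the turn, a rotation vector about the world's x, y, z in units of 5 degrees (1.0 is 5 degrees), a list of three; "slide": the shift along the world's x, y, z in units of 30 mm (1.0 is 30 mm), a list of three; "hand": the opening, from 0 (shut) to 1 (fully open). In form: {"turn": [[rx, ry, rz], ...], "slide": [[dx, dy, dz], ...], "hand": [hand, ...]}. A call has 1 to 8 rows; each row is the pose to reach, as a shift and turn from the pose commanded when the call began; what a row does not reach only later rows make up. A row lasts 1/8 s, in which the tool goes at most 62.5 mm and 10.7 degrees, less where a joint would pass 70% of its speed; a pose out of reach is approached as far as the arm can. A call with a gripper value outside its range is refused whole. The fingers move at their own pace and stop on an object; "squeeze" is the grip in N (left out, the last holds). Time passes only in rows, so rows that repeat a pose let the fingers close. It gives the time, the measured TCP pose, the force, the opening and the grip force at its end, in the units of the state.
- r.get_obs(): the state, without advancing time (a new reading comes with each control period).
- r.grab_frame(name): name is "scene" or "side" or "wrist"; returns (picture, depth): 480x640x3 uint8, red, green, blue; 480x640 float32, m along the optical axis (not along the pixel's ray), 0 where there is no reading.
- r.get_calibration(name): a dict with "fovy" (degrees; the focal length in pixels is half the picture's height over the tangent of half this angle, whatever the lens; pixels are square), "cx", "cy" (the principal point, pixels), "k1" (the pictures are not rectified: a ray, as slopes to the right and down, at radius r is drawn at 1 + k1 r^2 times it, then the intrinsics apply), "R" (3x3) and "t" (3): a world point X has camera coordinates R X + t. Camera axes: x right, y down, z forward; pixel columns grow to the right and rows downward; lengths in m; the calibration is good to about 2 mm. A picture is of the moment at which its call begins: read the wrist's pose just before it. get_calibration takes no time and is no camera call; for the wrist camera it gives the pose at the moment of the call.
- r.hand_in(): hands the job in; it is judged then, once.
The state is a dict: "clock": time; "joints": joint angles; "qvel": joint speeds; "tau": joint torques, N m; "tcp_pos": TCP position; "orientation": TCP orientation; "contact_force": force on the tool from outside, world axes, zero at the start; "moment": the same for the moment, N m; "grip_width": finger opening in m; "gripper_force": force on a finger pad.
Only numpy, scipy, OpenCV 4.12 (cv2) and the standard library are available. Lean on these libraries where they do the work, as an engineer would, in place of code of your own. Each camera call takes 0.05 s, during which the arm holds its last target. There are 200 camera calls.

## Task

Lift the two white lamps out of the sloping tester and lay each one gently into a pocket of the case's grey tray, the glass down in its round dimple and the metal cap in the groove in front of it, then shut the lid. The glass is thin, so never let a lamp drop and never press, squeeze or knock the glass hard (the lamps are best held by their metal caps), and leave the amber lamp where it lies in the tester.

Things in the scene. Friction and masses are not known exactly. Their poses are not given: they have to be found in the camera images.
- lamp_a: white globe lamp, 42 g, 76 mm long: glass ball 45 mm across, steel screw cap 26 mm across. Origin: centre of the ball. Own x axis: along the lamp from cap to glass; the cap's gripping cylinder runs from x = -27 to -48 mm, the contact tip ends at -53.5 mm. Thin glass: 10 N on it, or a fall of 8 mm, breaks it; the cap may be gripped firmly. lamp_a and lamp_b are alike and either may go in either pocket
- lamp_b: white globe lamp, 42 g, 76 mm long: glass ball 45 mm across, steel screw cap 26 mm across. Origin: centre of the ball. Own x axis: along the lamp from cap to glass; the cap's gripping cylinder runs from x = -27 to -48 mm, the contact tip ends at -53.5 mm. Thin glass: 10 N on it, or a fall of 8 mm, breaks it; the cap may be gripped firmly.
- lamp_amber: amber (orange) globe lamp, 42 g, 76 mm long: glass ball 45 mm across, steel screw cap 26 mm across. Origin: centre of the ball. Own x axis: along the lamp from cap to glass; the cap's gripping cylinder runs from x = -27 to -48 mm, the contact tip ends at -53.5 mm. Thin glass: 10 N on it, or a fall of 8 mm, breaks it; the cap may be gripped firmly. It stays in the tester; 15 mm of displacement is too much
- lamp_a_glass: the glass ball and neck of lamp_a; same origin and axes as lamp_a
- lamp_b_glass: the glass ball and neck of lamp_b; same origin and axes as lamp_b
- lamp_amber_glass: the glass ball and neck of lamp_amber; same origin and axes
- lamp_a_cap (a point): middle of the steel cap of lamp_a, on the lamp's axis 37.5 mm from the glass centre; axes as lamp_a
- lamp_b_cap (a point): middle of the steel cap of lamp_b, on the lamp's axis 37.5 mm from the glass centre; axes as lamp_b
- tester: grey wedge-shaped lamp tester, 155 x 280 x 73 mm, fixed; origin at the centre of its underside, low front to its -x. The face rises at 28 degrees towards +x and has three bays 88 mm apart along y, with a lamp lying loose in each, axis parallel to the face and 27 mm above it, cap downhill against a black contact plate, glass uphill. Flat rear deck, 73 mm high, with switches
- bay1 (a point): glass centre of the lamp in the middle bay; axes as the tester. White ribs carry each lamp from below, within 10 mm of its middle plane under the cap and 18 mm under the glass, so both flanks are free down to the face. The contact plate is 34 mm wide and reaches 38 mm above the face. A lamp lifts straight off, at right angles to the face
- case: black plastic case, fixed; base 124 x 216 x 28 mm, origin at the centre of its underside, front to -x, lid hinged along the back edge (+x). Filled by a firm grey foam tray, surface 26 mm above the underside (2 mm below the base's rim), with two like pockets 80 mm apart along y: a round dimple, and in front of it (-x) a groove for the cap. No walls beside the pockets
- pocket0 (a point): glass centre of a lamp lying fully home in the pocket on the case's +y side (left); 10 mm above the tray surface, 20 mm behind the case's centre. The dimple is a dish of 24 mm sphere radius, 12.5 mm deep, 43 mm across. Axes as the case; the lamp lies level along x, cap towards -x
- pocket1 (a point): glass centre of a lamp lying fully home in the pocket on the case's -y side (right); 10 mm above the tray surface, 20 mm behind the case's centre. The dimple is a dish of 24 mm sphere radius, 12.5 mm deep, 43 mm across. Axes as the case; the lamp lies level along x, cap towards -x
- pocket0_cap (a point): middle of the steel cap (37.5 mm from the glass centre) of a lamp lying fully home in that pocket, 10 mm above the tray surface; the groove is 31 mm long and 16.7 mm wide, so the cap sinks 3 mm into it
- pocket1_cap (a point): middle of the steel cap (37.5 mm from the glass centre) of a lamp lying fully home in that pocket, 10 mm above the tray surface; the groove is 31 mm long and 16.7 mm wide, so the cap sinks 3 mm into it
- lid (a joint): angle of the case's lid in rad: 0 = shut, 1.57 = upright, more = leaning back, stop at 1.95; starts between 1.6 and 1.85. Stiff hinge (0.085 N m friction): the lid stays where it is left, 1 to 2 N near its free edge moves it. Shut, it clears the glass of seated lamps by 3 mm
- lid_hinge (a point): middle of the lid's hinge line, at the case's back edge, 28 mm above the case's underside; axes as the case, the hinge line is y
- lid_top (a point): point on the middle of the lid's outer face (its top when shut), 99 mm from the hinge along the lid, 39 mm off its rim plane. The lid is a shell 124 x 216 x 38 mm. Own x runs along the lid from free edge to hinge, z out of the outer face; with the lid open that face looks back, away from the robot
- lid_lip (a point): tip of the small lip (50 mm wide, 5 mm thick, sticking out 9 mm) in the middle of the lid's free edge
Not all that is in view belongs to the job. What is shaped like the lamp_amber but green or purple is not meant.

How it is judged:
By the outcome, as a careful person would: the job done as asked, in the order asked, and still so for the second after the job is handed in, with the robot touching nothing.
It also fails if it takes over 72 s, if anything falls off the work surface, if the arm or the gripper's body presses on something with over 40 N, if the wrist force passes 120 N, or if a joint passes its speed limit or range.

## Working session

There is one attempt and no reset: what is moved stays moved. The work goes in short steps, Python scripts to look and compute and a tool call to move; the robot and the scene stay as the last step left them, time stands still between calls to the robot, and variables do not carry over. Pictures are saved under pics/ and viewed, at most 10 in all, crops included, and the job is handed in when it is done.

Besides the shell and the picture viewer there is one more tool, called in YAML: its name, and indented under it one key for each argument. servo_tool: Moves the arm, as the interface text tells. Its arguments: {"type":"object","properties":{"turn":{"type":"array"},"slide":{"type":"array"},"hand":{"type":"array"},"squeeze":{"type":"number"}},"required":["turn","slide","hand"]}

```bash
mkdir -p pics
cat > h.py <<'E'
import numpy as np, cv2
from bench import r
def grab(name,fn=None):
    c=r.get_calibration(name); p,d=r.grab_frame(name)
    np.savez('/tmp/%s.npz'%name,p=p,d=d,R=c['R'],t=c['t'],k=[c['fovy'],c['cx'],c['cy'],c['k1']])
    if fn: cv2.imwrite('pics/'+fn,p[:,:,::-1])
    return load(name)
def load(name):
    z=np.load('/tmp/%s.npz'%name); p,d=z['p'],z['d']; fv,cx,cy,k1=z['k']
    f=240/np.tan(np.radians(fv)/2)
    K=np.array([[f,0,cx],[0,f,cy],[0,0,1]])
    g=np.stack(np.meshgrid(np.arange(640.),np.arange(480.)),-1).reshape(-1,1,2)
    q=(g.reshape(-1,2)-[cx,cy])/f
    u=q.copy()
    for _ in range(15): u=q/(1+k1*(u**2).sum(1,keepdims=True))
    X=np.c_[u,np.ones(len(u))]*d.reshape(-1,1)
    W=(X-z['t'])@z['R']
    W[d.reshape(-1)==0]=np.nan
    return p,W.reshape(480,640,3)
E
python3 - <<'E'
from h import *
for n in('scene','side'): 
    p,W=grab(n,n+'0.png'); c=r.get_calibration(n); print(n,-np.array(c['R']).T@c['t'],c['fovy'],c['k1'])
o=r.get_obs(); print(o['tcp_pos'],o['orientation'],o['clock'],o['grip_width'])
E
```

```text
scene [-0.16076179  0.63714349  0.98016681] 46.4094880023684 -0.051646745238690374
side [0.01705236 0.64380165 0.65724962] 51.73322533737361 0.014993448657991293
[ 0.21585785 -0.63894672  0.19448857] [-3.09840781e+00 -5.09304631e-01  6.21078342e-04] 0.1 0.08567060727203367
```

View pics/scene0.png

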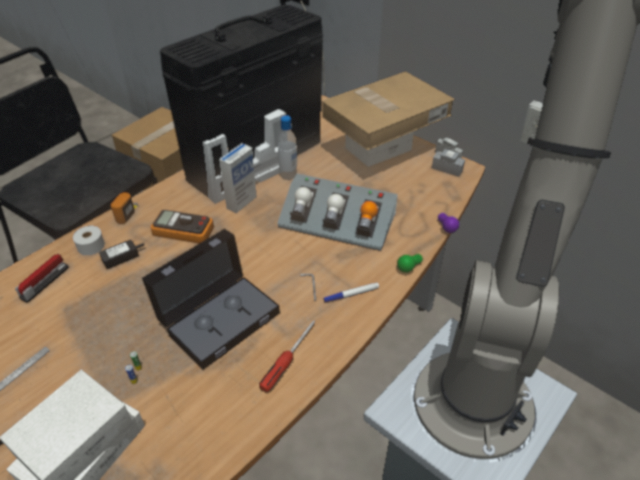

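View pics/side0.png

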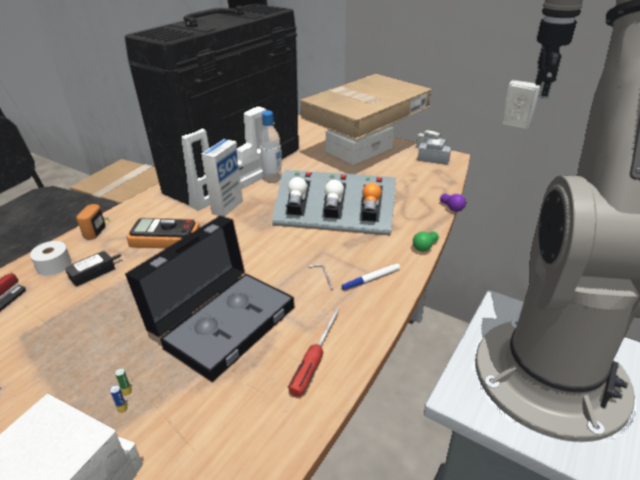

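The scene picture shows the tester with white lamps at px (303,203) and (335,210) and the amber lamp at (370,213). The other candidates are a green lamp at (407,262) and a purple one at (450,223), both to be left alone. The case sits at (215,310) with its lid open. I choose the two white ones in the tester bays, and check them in a crop.

```bash
cat > m.py <<'E'
from h import *
from scipy.optimize import least_squares
def sphere(P):
    c0=np.r_[np.median(P,0)]
    s=least_squares(lambda c:np.linalg.norm(P-c,axis=1)-.0225,c0+[0.01,-.01,-.01],loss='soft_l1',f_scale=.001)
    return s.x,np.abs(s.fun).mean()
E
python3 - <<'E'
from m import *
for n,pts in(('scene',[(303,193),(336,199),(370,207)]),('side',[(297,187),(334,188),(372,191)])):
    p,W=load(n)
    for u,v in pts:
        w=W[v-6:v+7,u-6:u+7].reshape(-1,3); w=w[np.isfinite(w).all(1)]
        print(n,u,v,sphere(w),len(w))
    # case tray: points z in 0.02..0.032 near case
    m=(abs(W[...,2]-.026)<.004)
    cu,cv=(225,310) if n=='scene' else (225,310)
    mm=np.zeros(m.shape,bool); mm[220:380,140:300]=1; mm&=m
    k,l,st,_=cv2.connectedComponentsWithStats(mm.astype(np.uint8)); i=1+np.argmax(st[1:,4])
    Q=W[l==i]; print(len(Q),Q[:,2].mean(), cv2.minAreaRect(Q[:,:2].astype(np.float32)*1000))
    print(cv2.boxPoints(cv2.minAreaRect(Q[:,:2].astype(np.float32)*1000)))
    # lid pts
    mm=np.zeros(m.shape,bool); mm[225:330,130:250]=1; mm&=(W[...,2]>.05)
    L=W[mm]; L=L[np.linalg.norm(L[:,:2]-np.median(L[:,:2],0),axis=1)<.15]; print('lid',len(L),L[:,2].max(),L[np.argsort(-L[:,2])[:40]].mean(0))
    for u,v in ((100,238),(0,0)): pass
    # tester face rect
    mm=np.zeros(m.shape,bool); mm[170:250,270:400]=1; mm&=(W[...,2]>.062)&(W[...,2]<.076)
p,W=load('side'); cv2.imwrite('pics/c1.png',cv2.resize(p[160:240,250:410,::-1],None,fx=4,fy=4,interpolation=3))
for u,v in ((275,225),(392,229),(280,172),(396,177)): print(u,v,np.nanmedian(W[v-1:v+2,u-1:u+2].reshape(-1,3),0))
E
```

```text
scene 303 193 (array([ 0.62644832, -0.18704162,  0.07996728]), np.float64(0.0030839922634250446)) 169
scene 336 199 (array([ 0.54545878, -0.22312618,  0.08045114]), np.float64(0.004155338622852516)) 168
scene 370 207 (array([ 0.46350129, -0.25629485,  0.07989237]), np.float64(0.0026406292793323483)) 169
4490 0.02658107366793583 ((527.280517578125, 191.74105834960938), (218.87811279296875, 166.4684600830078), 86.79832458496094)
[[438.06396  87.12152]
 [604.2726   77.82413]
 [616.4971  296.3606 ]
 [450.28845 305.658  ]]
lid 3699 0.16349092807565935 [0.59151143 0.18794072 0.16067232]
side 297 187 (array([ 0.62997824, -0.18252736,  0.08023244]), np.float64(0.0018486103781967676)) 167
side 334 188 (array([ 0.54911159, -0.2184732 ,  0.08144579]), np.float64(0.001617278120096964)) 169
side 372 191 (array([ 0.46722897, -0.2527213 ,  0.08080912]), np.float64(0.0015411319989476035)) 167
5315 0.027604174732395573 ((512.5073852539062, 194.44088745117188), (218.52772521972656, 131.64842224121094), 87.35934448242188)
[[441.71906  88.32568]
 [573.2277   82.26041]
 [583.2957  300.5561 ]
 [451.78705 306.62137]]
lid 5517 0.16394451863624193 [0.5941798  0.19075279 0.16226791]
275 225 [ 0.64706628 -0.11499968  0.00447908]
392 229 [ 0.40494957 -0.24843917  0.00249554]
280 172 [ 0.77414234 -0.30487706  0.02387737]
396 177 [ 0.50578867 -0.48188458  0.00294233]
```

View pics/c1.png

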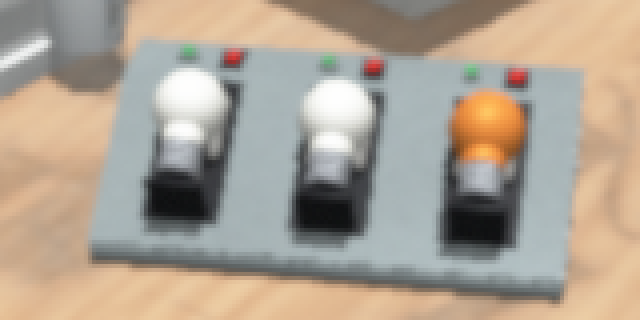

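The crop confirms two white lamps in the left bays, amber in the right one, and caps downhill towards +y. I measured them at (0.629,-0.184,0.080) and (0.548,-0.220,0.081). The 88 mm spacing matches. Next is a near look with the wrist camera.

```bash
cat >> h.py <<'E'
from scipy.spatial.transform import Rotation as Ro
def frame(yaw_y,tilt):   # tool y at yaw (deg), lamp x = yaw_y-90, tool leaning so that z=-normal of face rising tilt along lamp x
    a=np.radians(yaw_y); y=np.array([np.cos(a),np.sin(a),0]); xt=np.array([np.sin(a),-np.cos(a),0]); s,c=np.sin(np.radians(tilt)),np.cos(np.radians(tilt))
    z=s*xt-c*np.array([0,0,1]); return np.c_[np.cross(y,z),y,z]
def go(P,R):
    o=r.get_obs(); R0=Ro.from_rotvec(o['orientation'])
    print('slide',np.round((np.array(P)-o['tcp_pos'])/.03,3),'turn',np.round(np.degrees((Ro.from_matrix(R)*R0.inv()).as_rotvec())/5,3),'t',o['clock'])
E
python3 - <<'E'
from h import *
R=frame(23.3,28); n=-R[:,2]; xl=-R[:,0]
mid=np.array([.5896,-.2005,.081]); print(n,xl)
go(mid-.0375*xl+.14*n,R)
E
```

```text
[-0.18569737  0.43118446  0.88294759] [ 0.34924595 -0.81094002  0.46947156]
slide [11.155 17.641 -0.249] turn [-5.742  2.536 18.515] t 0.1
```

servo_tool:
  turn:
    - [-5.74, 2.54, 18.5]
    - [-5.74, 2.54, 18.5]
    - [-5.74, 2.54, 18.5]
    - [-5.74, 2.54, 18.5]
    - [-5.74, 2.54, 18.5]
    - [-5.74, 2.54, 18.5]
    - [-5.74, 2.54, 18.5]
    - [-5.74, 2.54, 18.5]
  slide:
    - [11.15, 17.64, 0]
    - [11.15, 17.64, 0]
    - [11.15, 17.64, 0]
    - [11.15, 17.64, 0]
    - [11.15, 17.64, 0]
    - [11.15, 17.64, 0]
    - [11.15, 17.64, 0]
    - [11.15, 17.64, 0]
  hand: [1, 1, 1, 1, 1, 1, 1, 1]

```text
clock: 1.1
tcp_pos: [0.4841, -0.2149, 0.1956]
orientation: [1.733, 2.135, -0.339]
contact_force: [1.0, 0.0, -0.6]
grip_width: 0.0852
gripper_force: 0.0
```

Run:
```python
from h import *
R=frame(23.3,28); n=-R[:,2]; xl=-R[:,0]
go(np.array([.5896,-.2005,.081])-.0375*xl+.14*n,R)
```

```text
slide [ 2.215  3.506 -0.287] turn [-0.673  0.32   2.159] t 1.1
```

servo_tool:
  turn:
    - [-0.67, 0.32, 2.16]
    - [-0.67, 0.32, 2.16]
    - [-0.67, 0.32, 2.16]
    - [-0.67, 0.32, 2.16]
    - [-0.67, 0.32, 2.16]
  slide:
    - [2.2, 3.5, -0.3]
    - [2.2, 3.5, -0.3]
    - [2.2, 3.5, -0.3]
    - [2.2, 3.5, -0.3]
    - [2.2, 3.5, -0.3]
  hand: [1, 1, 1, 1, 1]

```text
clock: 1.72
tcp_pos: [0.5482, -0.1138, 0.1863]
orientation: [1.501, 2.258, -0.373]
contact_force: [-0.3, 0.5, -0.0]
grip_width: 0.0852
gripper_force: 0.0
```

Run:
```python
from h import *
R=frame(23.3,28); n=-R[:,2]; xl=-R[:,0]
go(np.array([.5896,-.2005,.081])-.0375*xl+.14*n,R)
c=r.get_calibration('wrist'); o=r.get_obs(); Rt=Ro.from_rotvec(o['orientation']).as_matrix()
C=-np.array(c['R']).T@c['t']; print('cam in tool',Rt.T@(C-o['tcp_pos']),Rt.T@np.array(c['R'])[2])
grab('wrist','w1.png')
```

```text
slide [0.076 0.134 0.023] turn [-0.015 -0.007  0.102] t 1.725
cam in tool [ 7.77861967e-02  5.15539171e-05 -1.77279705e-01] [-0.30182457  0.0009958   0.95336296]
```

View pics/w1.png

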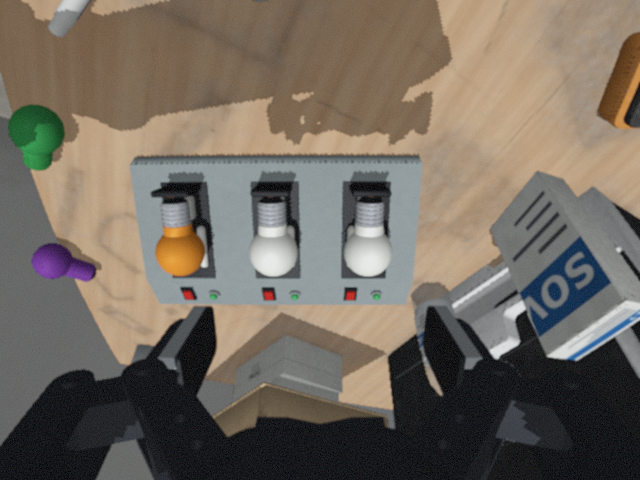

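The wrist picture shows white globes at px (274,254) and (368,250), with caps at (272,212) and (369,212). Amber is at (181,250). The tester is fully in view.

```bash
cat >> m.py <<'E'
def lamp(W,ball,cap,rb=15,rc=(10,12)):
    u,v=ball; g=W[v-rb:v+rb+1,u-rb:u+rb+1].reshape(-1,3); g=g[np.isfinite(g).all(1)]
    c,e=sphere(g)
    u,v=cap; q=W[v-rc[1]:v+rc[1]+1,u-rc[0]:u+rc[0]+1].reshape(-1,3); q=q[np.isfinite(q).all(1)]
    def f(p):
        d=p/np.linalg.norm(p); w=q-c; return np.linalg.norm(w-np.outer(w@d,d),axis=1)-.013
    d0=np.median(q,0)-c
    s=least_squares(f,d0,loss='soft_l1',f_scale=.001); d=-s.x/np.linalg.norm(s.x)
    print('ball',c.round(4),'err',e.round(4),'axis yaw',np.degrees(np.arctan2(d[1],d[0])).round(1),'pitch',np.degrees(np.arcsin(d[2])).round(1),'cap',(c-.0375*d).round(4),'err',np.abs(s.fun).mean().round(4))
    return c,d
E
python3 - <<'E'
from m import *
p,W=load('wrist')
for b,c in (((274,254),(272,212)),((368,250),(369,212)),((181,250),(174,212))): lamp(W,b,c)
E=W[166:170,150:410:8]; print('face front edge yaw',np.degrees(np.arctan2(*(W[168,405]-W[168,150])[[1,0]])), W[168,405],W[168,150])
o=r.get_obs(); print(o['tcp_pos'],o['orientation'])
E
```

```text
ball [ 0.5458 -0.2194  0.0768] err 0.0005 axis yaw -73.3 pitch -2.7 cap [ 0.535  -0.1836  0.0786] err 0.0033
ball [ 0.6271 -0.1851  0.0768] err 0.0005 axis yaw -62.6 pitch -3.2 cap [ 0.6098 -0.1518  0.0789] err 0.0033
ball [ 0.4645 -0.2535  0.0767] err 0.0006 axis yaw -75.0 pitch -2.3 cap [ 0.4548 -0.2174  0.0783] err 0.0033
face front edge yaw 22.61181876814582 [ 0.63971582 -0.12204689  0.0188548 ] [ 0.41520701 -0.21555522  0.01816349]
[ 0.5483284  -0.11369774  0.18646937] [ 1.50067439  2.25810393 -0.37278513]
```

Run:
```python
from m import *
p,W=load('wrist')
R=frame(22.7,28); n=-R[:,2]; xl=-R[:,0]; y=R[:,1]
for c,u in (([.5458,-.2194,.0768],273),([.6271,-.1851,.0768],369)):
    c=np.array(c)
    for v in (176,190,197,202,207,212,217,222,228,235,250,268): 
        w=W[v,u-2:u+3].reshape(-1,3)-c; w=np.nanmedian(w,0); print(v,'along %.1f across %.1f up %.1f'%tuple(1000*np.array([w@xl,w@y,w@n])))
    # cap edges across at row 212, and face height
    for du in (-30,-22,-16,-14,-12,0,12,14,16,22,30): 
        w=W[212,u+du]-c; print('  row212 %d: across %.1f up %.1f'%(du,1000*w@y,1000*w@n))
```

```text
176 along -66.8 across -0.8 up -26.8
190 along -59.4 across 3.4 up 10.3
197 along -52.2 across 2.5 up 4.6
202 along -49.0 across 3.1 up 10.2
207 along -44.9 across 3.1 up 12.2
212 along -40.7 across 3.0 up 12.3
217 along -36.2 across 2.8 up 12.1
222 along -31.4 across 2.7 up 11.8
228 along -25.9 across 2.6 up 12.3
235 along -19.9 across 2.4 up 12.4
250 along -8.5 across 2.6 up 20.0
268 along 8.2 across 2.1 up 21.2
  row212 -30: across -31.6 up -27.1
  row212 -22: across -23.6 up -26.2
  row212 -16: across -17.5 up -25.4
  row212 -14: across -10.1 up 7.0
  row212 -12: across -7.7 up 10.5
  row212 0: across 3.1 up 12.9
  row212 12: across 12.3 up 0.8
  row212 14: across 11.9 up -23.9
  row212 16: across 13.6 up -26.1
  row212 22: across 19.5 up -25.6
  row212 30: across 27.3 up -26.2
176 along -66.5 across 1.9 up -26.3
190 along -59.0 across -2.3 up 9.3
197 along -52.3 across -1.4 up 5.0
202 along -49.2 across -2.2 up 10.7
207 along -45.0 across -2.2 up 13.0
212 along -40.4 across -1.9 up 12.8
217 along -36.5 across -1.9 up 13.3
222 along -31.3 across -1.8 up 12.2
228 along -26.5 across -1.6 up 13.5
235 along -19.7 across -1.2 up 12.9
250 along -8.6 across -2.1 up 21.5
268 along 8.5 across -1.1 up 21.1
  row212 -30: across -25.8 up -27.6
  row212 -22: across -18.1 up -25.6
  row212 -16: across -12.3 up -25.3
  row212 -14: across -12.8 up -0.5
  row212 -12: across -11.4 up 3.0
  row212 0: across -2.0 up 12.4
  row212 12: across 9.2 up 8.2
  row212 14: across 12.0 up 2.4
  row212 16: across 18.8 up -24.5
  row212 22: across 25.2 up -26.7
  row212 30: across 33.0 up -26.7
```

```bash
cat > pick.py <<'E'
import sys
from h import *
c=np.array(eval(sys.argv[1])); R=frame(22.7,28); n=-R[:,2]; xl=-R[:,0]
for h in (.06,-.009): go(c-.0372*xl+h*n,R)
E
python3 pick.py [.6271,-.1851,.0775]
```

```text
slide [ 1.841 -0.504 -2.449] turn [-0.015 -0.003 -0.018] t 1.775
slide [ 2.258 -1.5   -4.479] turn [-0.015 -0.003 -0.018] t 1.775
```

servo_tool:
  turn:
    - [0, 0, 0]
    - [0, 0, 0]
    - [0, 0, 0]
    - [0, 0, 0]
    - [0, 0, 0]
    - [0, 0, 0]
    - [0, 0, 0]
    - [0, 0, 0]
  slide:
    - [1.0, -0.25, -1.2]
    - [1.84, -0.5, -2.45]
    - [1.84, -0.5, -2.45]
    - [1.95, -0.75, -2.95]
    - [2.05, -1.0, -3.45]
    - [2.15, -1.25, -3.95]
    - [2.26, -1.5, -4.48]
    - [2.26, -1.5, -4.48]
  hand: [0.8, 0.7, 0.7, 0.7, 0.7, 0.7, 0.7, 0.7]

```text
clock: 2.78
tcp_pos: [0.616, -0.1579, 0.0504]
orientation: [1.499, 2.261, -0.374]
contact_force: [0.9, 0.6, 0.3]
grip_width: 0.0599
gripper_force: 0.0
```

```bash
python3 pick.py [.6271,-.1851,.0775]
python3 - <<'E'
from h import *
grab('wrist','w2.png')
E
```

```text
slide [-0.413  0.97   2.086] turn [-0.02  -0.029 -0.036] t 2.775
slide [ 0.003 -0.026  0.056] turn [-0.02  -0.029 -0.036] t 2.775
```

View pics/w2.png

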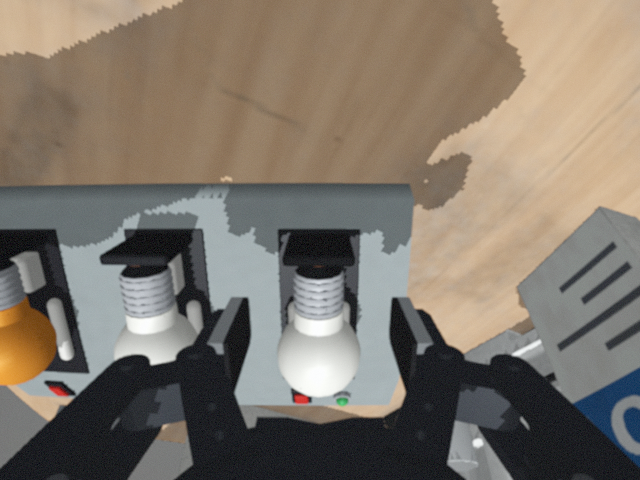

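```bash
cat >> h.py <<'E'
def tool(W):
    o=r.get_obs(); return (W-o['tcp_pos'])@Ro.from_rotvec(o['orientation']).as_matrix()*1000
E
python3 - <<'E'
from m import *
p,W=load('wrist'); T=tool(W)
for nm,u,v in (('fingL',226,305),('fingL',240,305),('fingL',243,330),('fingL',243,360),('fingL',222,360),('fingR',400,305),('fingR',400,330),('fingR',412,305),('cap',319,280),('cap',319,290),('cap',319,300),('cap',319,307),('plate',319,240)): print(nm,u,v,T[v,u].round(1))
g=W[345:378,300:338].reshape(-1,3); c,e=sphere(g); print(c,e,tool(c))
E
```

```text
fingL 226 305 [-24.  -56.7  17.4]
fingL 240 305 [ 11.2 -31.8 -49.6]
fingL 243 330 [  2.  -30.6 -52.7]
fingL 243 360 [ -9.4 -30.7 -56.3]
fingL 222 360 [  6.4 -32.  -78.3]
fingR 400 305 [ 10.8  31.  -48.7]
fingR 400 330 [  6.2  29.  -59.7]
fingR 412 305 [ 11.1  35.6 -49.4]
cap 319 280 [  9.1  -0.9 -20.6]
cap 319 290 [  3.5  -1.  -19.5]
cap 319 300 [ -1.2  -1.  -20.5]
cap 319 307 [ -4.5  -1.  -21.5]
plate 319 240 [21.  -1.   3.9]Traceback (most recent call last):
  File "<stdin>", line 4, in <module>
  File "m.py", line 5, in sphere
    s=least_squares(lambda c:np.linalg.norm(P-c,axis=1)-.0225,c0+[0.01,-.01,-.01],loss='soft_l1',f_scale=.001)
    return func(*args, **kwargs)
    raise ValueError("Initial guess is outside of provided bounds")
ValueError: Initial guess is outside of provided bounds
```

Run:
```python
from m import *
c=r.get_calibration('wrist'); print(c['fovy'],c['cx'],c['cy'],c['k1'])
f=240/np.tan(np.radians(c['fovy']/2)); print('f',f)
o=r.get_obs(); Rt=Ro.from_rotvec(o['orientation']).as_matrix()
def proj(n,X):
    c=r.get_calibration(n); f=240/np.tan(np.radians(c['fovy']/2)); q=np.array(c['R'])@X+c['t']; s=q[:2]/q[2]; s=s*(1+c['k1']*(s@s)); return f*s+[c['cx'],c['cy']]
for L in ([0,0,0],[11,30,-8],[11,-30,-8],[11,30,-49]): 
    X=o['tcp_pos']+Rt@np.array(L)/1000; print(L,proj('wrist',X).round(),proj('side',X).round())
p,W=grab('side'); 
T=tool(W); m=(np.abs(T[...,0])<30)&(np.abs(T[...,1])<60)&(T[...,2]>-110)&(T[...,2]<20)
for lo in range(-110,20,10):
    k=m&(T[...,2]>=lo)&(T[...,2]<lo+10); print(lo,k.sum(), np.round(T[k][:,1].min(),0) if k.any() else '',np.round(T[k][:,1].max(),0) if k.any() else '')
a,b=np.int32(proj('side',o['tcp_pos'])); cr=p[b-60:b+60,a-80:a+80,::-1].copy(); cv2.circle(cr,(80,60),2,(0,0,255),-1)
cv2.imwrite('pics/s2.png',cv2.resize(cr,None,fx=4,fy=4,interpolation=2))
```

```text
66.96071335459027 319.65862306194276 240.53944552958524 -0.07586466239796484
f 362.870686444878
[0, 0, 0] [319. 279.] [295. 204.]
[11, 30, -8] [379. 266.] [281. 205.]
[11, -30, -8] [259. 266.] [306. 207.]
[11, 30, -49] [395. 304.] [278. 196.]
-110 76 -59.0 60.0
-100 152 -60.0 60.0
-90 45 -57.0 57.0
-80 30 -41.0 45.0
-70 45 -42.0 44.0
-60 37 -42.0 45.0
-50 15 -34.0 37.0
-40 10 -8.0 9.0
-30 170 -16.0 17.0
-20 99 -18.0 19.0
-10 32 -17.0 16.0
0 39 -53.0 24.0
10 789 -60.0 52.0
```

View pics/s2.png

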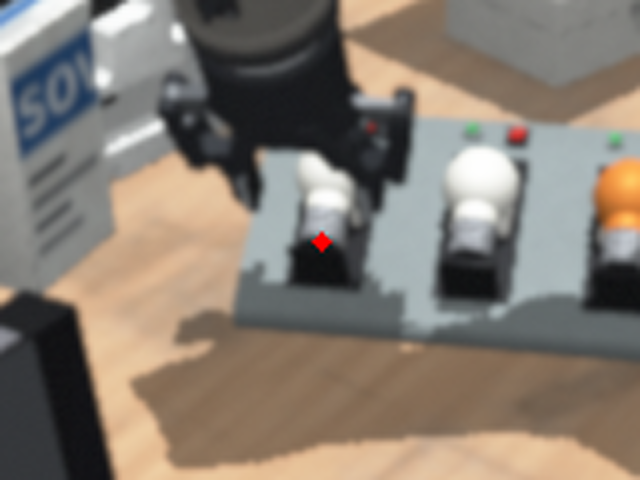

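The side crop shows the fingers ending well above the cap: the finger tips sit about 45 mm behind the reported TCP, where I expected about 6 mm. The wrist depth says the same. I'll close partly to cap width here, where the fingers are still clear of the lamp, and measure the real tip.

servo_tool:
  turn:
    - [0, 0, 0]
    - [0, 0, 0]
    - [0, 0, 0]
    - [0, 0, 0]
  slide:
    - [0, 0, 0]
    - [0, 0, 0]
    - [0, 0, 0]
    - [0, 0, 0]
  hand: [0.4, 0.4, 0.4, 0.4]
  squeeze: 20

```text
clock: 3.38
tcp_pos: [0.6171, -0.1568, 0.0522]
orientation: [1.498, 2.26, -0.371]
contact_force: [1.0, 0.3, 0.4]
grip_width: 0.0338
gripper_force: 0.0
```

Run:
```python
from m import *
p,W=grab('wrist'); T=tool(W)
m=(T[...,2]>-110)&(np.abs(T[...,0])<14)&(np.abs(T[...,1])<60)&(np.abs(T[...,1])>13.5)
for lo in range(-100,10,5):
    k=m&(T[...,2]>=lo)&(T[...,2]<lo+5); print(lo,k.sum(),np.percentile(T[k],[2,50,98],axis=0).round(0).tolist() if k.any() else '')
cv2.imwrite('pics/w3.png',p[200:480,160:480,::-1])
```

```text
-100 2695 [[-11.0, -52.0, -100.0], [10.0, -24.0, -97.0], [13.0, 52.0, -95.0]]
-95 5928 [[-10.0, -50.0, -95.0], [2.0, 17.0, -92.0], [13.0, 50.0, -90.0]]
-90 3200 [[-10.0, -49.0, -90.0], [12.0, -18.0, -88.0], [14.0, 49.0, -85.0]]
-85 1560 [[7.0, -46.0, -85.0], [12.0, -18.0, -83.0], [14.0, 46.0, -80.0]]
-80 792 [[-5.0, -37.0, -80.0], [11.0, -18.0, -78.0], [14.0, 38.0, -75.0]]
-75 1139 [[-10.0, -23.0, -75.0], [6.0, -17.0, -73.0], [12.0, 23.0, -70.0]]
-70 580 [[-9.0, -30.0, -70.0], [9.0, 0.0, -67.0], [12.0, 29.0, -65.0]]
-65 677 [[-9.0, -30.0, -65.0], [8.0, -17.0, -63.0], [12.0, 30.0, -60.0]]
-60 605 [[-10.0, -30.0, -60.0], [8.0, 17.0, -58.0], [12.0, 30.0, -55.0]]
-55 551 [[-9.0, -30.0, -55.0], [8.0, 17.0, -52.0], [12.0, 30.0, -50.0]]
-50 499 [[-9.0, -29.0, -50.0], [8.0, 17.0, -48.0], [12.0, 30.0, -45.0]]
-45 387 [[-9.0, -28.0, -45.0], [8.0, 17.0, -43.0], [12.0, 29.0, -40.0]]
-40 111 [[-8.0, -22.0, -40.0], [4.0, -17.0, -39.0], [11.0, 21.0, -35.0]]
-35 0 
-30 0 
-25 0 
-20 0 
-15 50 [[-14.0, -14.0, -14.0], [-4.0, -14.0, -12.0], [8.0, -14.0, -10.0]]
-10 28 [[-13.0, -15.0, -10.0], [-1.0, -14.0, -9.0], [10.0, -14.0, -6.0]]
-5 0 
0 0 
5 0
```

View pics/w3.png

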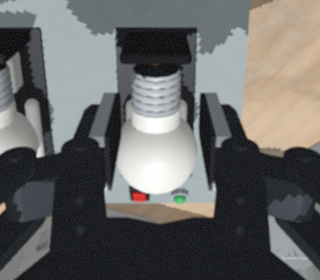

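At 34 mm opening the tips lie at tool z ≈ -38 mm, so the true tips sit about 37 mm behind the reported TCP. The crop shows the fingers beside the ball but well above the cap. I'll use my measured tip.

```bash
cat >> m.py <<'E'
def held(b,rb=14):  # ball in tool frame from last wrist picture
    p,W=load('wrist'); u,v=b; g=W[v-rb:v+rb+1,u-rb:u+rb+1].reshape(-1,3); g=g[np.isfinite(g).all(1)]
    v0=np.median(g,0); o=r.get_obs(); z=Ro.from_rotvec(o['orientation']).as_matrix()[:,2]
    s=least_squares(lambda c:np.linalg.norm(g-c,axis=1)-.0225,v0+.02*z,loss='soft_l1',f_scale=.001)
    print('ball world',s.x.round(4),'tool mm',tool(s.x).round(1),'err',np.abs(s.fun).mean().round(4)); return s.x
E
python3 - <<'E'
from m import *
held((317,360)); p,W=load('wrist'); T=tool(W)
for v in range(268,320,5): print(v,T[v,315].round(1))
for dv in (-28,-26,-24,-22,-15,0,15,22,24,26,28): print(dv,T[290,315+dv].round(1))
R=frame(22.7,28); o=r.get_obs(); print('lamp ax in tool',Ro.from_rotvec(o['orientation']).as_matrix().T@-R[:,0])
E
```

```text
ball world [ 0.6268 -0.1851  0.0766] tool mm [-37.9  -2.   -7.7] err 0.0005
268 [nan nan nan]
273 [ 11.1  -2.  -18. ]
278 [  9.6  -2.  -20.4]
283 [  7.3  -2.  -21. ]
288 [  4.6  -2.  -20.6]
293 [  1.8  -2.  -20.2]
298 [ -0.8  -2.  -20.3]
303 [ -4.1  -2.  -19.1]
308 [ -6.1  -2.  -20.4]
313 [ -8.9  -2.  -20.3]
318 [-11.2  -2.  -21.1]
-28 [-14.3 -19.   17. ]
-26 [-14.4 -17.8  17.3]
-24 [ -0.6 -14.1 -11.8]
-22 [ -0.1 -13.  -12.9]
-15 [  2.7  -9.2 -18.8]
0 [  4.   -2.  -21.6]
15 [  1.9   5.2 -17.3]
22 [ -0.4   8.9 -12.3]
24 [ -1.   10.  -11.1]
26 [-14.5  12.8  17.5]
28 [-13.8  13.9  15.9]
lamp ax in tool [-0.99999252 -0.00335917 -0.00191658]
```

```bash
cat > grasp.py <<'E'
import sys
from h import *
c=np.array(eval(sys.argv[1])); R=frame(22.7,28)
for h in eval(sys.argv[2]): go(c-R@np.array([-.037,0,-.043-h]),R)
E
python3 grasp.py [.6268,-.1851,.0766] [-.03,0,.05]
```

```text
slide [-0.017 -0.126 -0.145] turn [-0.025  0.002 -0.05 ] t 3.425
slide [ 0.165 -0.559 -1.028] turn [-0.025  0.002 -0.05 ] t 3.425
slide [ 0.467 -1.281 -2.5  ] turn [-0.025  0.002 -0.05 ] t 3.425
```

servo_tool:
  turn:
    - [0, 0, 0]
    - [0, 0, 0]
    - [0, 0, 0]
    - [0, 0, 0]
    - [0, 0, 0]
    - [0, 0, 0]
    - [0, 0, 0]
  slide:
    - [0, 0, 0]
    - [-0.02, -0.13, -0.15]
    - [0.03, -0.25, -0.4]
    - [0.08, -0.36, -0.6]
    - [0.13, -0.47, -0.82]
    - [0.165, -0.56, -1.03]
    - [0.165, -0.56, -1.03]
  hand: [0.7, 0.7, 0.7, 0.7, 0.7, 0.7, 0.7]

```text
clock: 4.3
tcp_pos: [0.6215, -0.174, 0.0204]
orientation: [1.498, 2.261, -0.372]
contact_force: [0.7, -0.2, 0.5]
grip_width: 0.0598
gripper_force: 0.0
```

```bash
python3 - <<'E'
from m import *
p,W=grab('wrist'); cv2.imwrite('pics/w4.png',p[200:480,120:520,::-1])
E
python3 grasp.py [.6268,-.1851,.0766] [0]
```

```text
slide [0.008 0.004 0.017] turn [-0.025 -0.006 -0.048] t 4.35
```

View pics/w4.png

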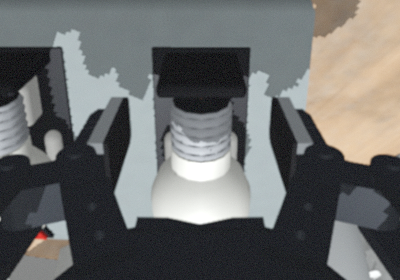

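The pads now straddle the screw cap (crop rows 97–160) with equal gaps. Closing.

servo_tool:
  turn:
    - [0, 0, 0]
    - [0, 0, 0]
    - [0, 0, 0]
    - [0, 0, 0]
    - [0, 0, 0]
  slide:
    - [0, 0, 0]
    - [0, 0, 0]
    - [0, 0, 0]
    - [0, 0, 0]
    - [0, 0, 0]
  hand: [0.4, 0.2, 0.2, 0.2, 0.2]
  squeeze: 40

```text
clock: 4.97
tcp_pos: [0.6222, -0.1734, 0.0215]
orientation: [1.497, 2.26, -0.37]
contact_force: [-3.1, 1.9, 4.8]
grip_width: 0.0243
gripper_force: 39.2
```

servo_tool:
  turn:
    - [0, 0, 0]
    - [0, 0, 0]
    - [0, 0, 0]
    - [0, 0, 0]
    - [0, 0, 0]
    - [0, 0, 0]
    - [0, 0, 0]
  slide:
    - [-0.04, 0.09, 0.18]
    - [-0.11, 0.26, 0.53]
    - [-0.2, 0.48, 0.97]
    - [-0.35, 0.82, 1.68]
    - [-0.52, 1.2, 2.5]
    - [-0.67, 1.55, 3.2]
    - [-0.67, 1.55, 3.2]
  hand: [0.2, 0.2, 0.2, 0.2, 0.2, 0.2, 0.2]

```text
clock: 5.85
tcp_pos: [0.6032, -0.1255, 0.1195]
orientation: [1.495, 2.259, -0.366]
contact_force: [0.0, -0.4, -1.5]
grip_width: 0.0243
gripper_force: 39.4
```

Run:
```python
from m import *
p,W=grab('wrist'); T=tool(W)
held((320,365),10)
for n in('scene','side'):
    p,W=grab(n)
    m=(abs(W[...,2]-.027)<.0035); mm=np.zeros(m.shape,bool); mm[220:385,140:305]=1; mm&=m&(W[...,0]>.43)&(W[...,0]<.58)&(W[...,1]>.07)&(W[...,1]<.32)
    Q=W[mm]; print(n,Q[:,2].mean(),cv2.minAreaRect(Q[:,:2].astype(np.float32)*1000))
    # dimple/groove points: below tray
    d=(W[...,2]<.0215)&(W[...,0]>.46)&(W[...,0]<.56)&(W[...,1]>.11)&(W[...,1]<.28)
    k,l,st,_=cv2.connectedComponentsWithStats(d.astype(np.uint8))
    for i in range(1,k):
        if st[i,4]>15: print(' dip',st[i,4],W[l==i].mean(0).round(4),W[l==i].min(0).round(4),W[l==i].max(0).round(4))
```

```text
ball world [ 0.6011 -0.1221  0.1552] tool mm [-13.2   0.7 -34.8] err 0.0005
scene 0.026709799605965596 ((513.737060546875, 191.8563690185547), (221.52679443359375, 141.03363037109375), 87.45622253417969)
 dip 129 [0.5325 0.149  0.0174] [0.5143 0.1349 0.0117] [0.5466 0.1681 0.0214]
 dip 68 [0.496  0.1481 0.0145] [0.478  0.142  0.0075] [0.5075 0.156  0.0215]
 dip 167 [0.5373 0.2291 0.0176] [0.5181 0.2106 0.0122] [0.5532 0.2489 0.0215]
 dip 79 [0.501  0.229  0.0138] [0.4828 0.2238 0.0081] [0.5128 0.2376 0.0213]
 dip 643 [ 0.4991  0.1597 -0.7494] [ 0.46    0.11   -0.7629] [ 0.5343  0.2311 -0.7373]
side 0.027945026625111377 ((513.1656494140625, 193.7232208251953), (219.69039916992188, 131.66799926757812), 87.72593688964844)
 dip 131 [0.535  0.15   0.0185] [0.519  0.1356 0.0141] [0.549  0.1665 0.0214]
 dip 66 [0.4984 0.1478 0.0163] [0.483  0.143  0.0117] [0.5108 0.1542 0.0203]
 dip 180 [0.5386 0.2311 0.0177] [0.5204 0.2156 0.0126] [0.5528 0.2477 0.0212]
 dip 96 [0.5027 0.2294 0.0152] [0.4838 0.2251 0.0102] [0.5146 0.238  0.0214]
```

```bash
cat > place.py <<'E'
import sys
from h import *
b=eval(sys.argv[1]); R=frame(eval(sys.argv[2]),0); off=np.array(eval(sys.argv[3]))/1000
for c in b: go(np.array(c)-R@off,R)
E
python3 - <<'E'
from m import *
held((320,393),12)
E
python3 place.py '[[.50,.03,.13],[.515,.21,.12]]' 87.4 [-37,0,-43]
```

```text
ball world [ 0.6078 -0.1374  0.1745] tool mm [-37.2   2.1 -45.7] err 0.0006
slide [-4.612  5.313 -0.99 ] turn [ 3.358  4.825 12.631] t 6.0
slide [-4.112 11.313 -1.323] turn [ 3.358  4.825 12.631] t 6.0
```

servo_tool:
  turn:
    - [0.42, 0.6, 1.58]
    - [0.84, 1.2, 3.16]
    - [1.26, 1.81, 4.74]
    - [1.68, 2.41, 6.3]
    - [2.1, 3.0, 7.9]
    - [2.5, 3.6, 9.5]
    - [2.94, 4.2, 11.05]
    - [3.36, 4.82, 12.63]
  slide:
    - [-0.5, 0.5, 0]
    - [-1.2, 1.2, 0]
    - [-1.9, 2.0, 0]
    - [-2.6, 2.8, -0.2]
    - [-3.3, 3.6, -0.4]
    - [-4.0, 4.4, -0.6]
    - [-4.4, 5.0, -0.8]
    - [-4.6, 5.3, -1.0]
  hand: [0.2, 0.2, 0.2, 0.2, 0.2, 0.2, 0.2, 0.2]

```text
clock: 7.0
tcp_pos: [0.4626, 0.032, 0.0863]
orientation: [-0.064, -3.138, -0.004]
contact_force: [0.9, 0.2, 0.1]
grip_width: 0.0243
gripper_force: 39.4
```

```bash
python3 place.py '[[.515,.21,.12]]' 87.4 [-37,0,-43]
```

```text
slide [ 0.515  5.99  -0.312] turn [-0.027 -0.032 -0.055] t 7.0
```

servo_tool:
  turn:
    - [0, 0, 0]
    - [0, 0, 0]
    - [0, 0, 0]
    - [0, 0, 0]
    - [0, 0, 0]
    - [0, 0, 0]
  slide:
    - [0.1, 1.2, 0]
    - [0.2, 2.8, 0]
    - [0.35, 4.4, -0.1]
    - [0.5, 5.6, -0.2]
    - [0.5, 6.0, -0.3]
    - [0.5, 6.0, -0.3]
  hand: [0.2, 0.2, 0.2, 0.2, 0.2, 0.2]

```text
clock: 7.75
tcp_pos: [0.4782, 0.2114, 0.0772]
orientation: [-0.07, -3.139, -0.001]
contact_force: [-0.6, 0.2, -0.7]
grip_width: 0.0248
gripper_force: 39.5
```

Run:
```python
from m import *
grab('wrist','w5.png'); held((320,393),12)
o=r.get_obs(); print(o['tcp_pos'],o['orientation'])
```

```text
ball world [0.5162 0.2092 0.12  ] tool mm [-37.7   0.6 -42.7] err 0.0005
[0.47846955 0.21026342 0.07728733] [-7.25428274e-02 -3.13946140e+00  4.20845745e-04]
```

View pics/w5.png

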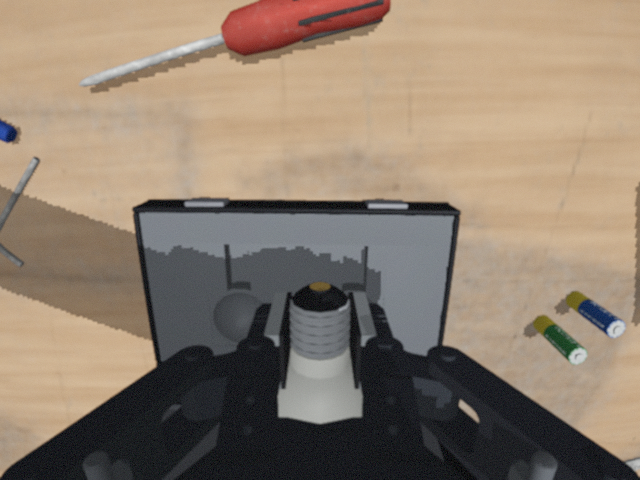

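The wrist picture shows the lamp held by its cap at (320,310). The case's front edge runs from (137,208) to (460,210), with the groove tops at (228,262) and (365,262) and the right dimple at (240,315).

Run:
```python
from m import *
p,W=load('wrist')
m=(abs(W[...,2]-.0275)<.006)&(W[...,0]>.42)&(W[...,0]<.60)&(W[...,1]>.06)&(W[...,1]<.33)
# front rim edge: per column first row
pts=[]
for u in range(145,455,5):
    v=np.where(m[:,u])[0]; v=v[v>195]
    if len(v): pts.append(W[v[0]+1,u])
pts=np.array(pts); a=np.polyfit(pts[:,1],pts[:,0],1); print('front edge x at y=.19:',np.polyval(a,.19),'yaw',-np.degrees(np.arctan(a[0])), 'z',pts[:,2].mean())
for v in (225,240,260,290):
    c=np.where(m[v])[0]; print(v,c[0],c[-1],W[v,c[0]].round(4),W[v,c[-1]].round(4))
t=m&(abs(W[...,2]-.026)<.005); print('tray z',np.median(W[215:235,200:400,2]))
zt=np.median(W[215:235,200:400,2])
d=(W[...,2]<zt-.003)&(W[...,0]>.46)&(W[...,0]<.57)&(W[...,1]>.1)&(W[...,1]<.29)&(W[...,2]>0)
k,l,st,_=cv2.connectedComponentsWithStats(d.astype(np.uint8))
for i in range(1,k):
    if st[i,4]>25: Q=W[l==i]; print('dip',st[i].tolist(),Q.mean(0).round(4),Q.min(0).round(4),Q.max(0).round(4))
# sphere fit of dimple radius 24 (concave)
g=W[300:330,225:255].reshape(-1,3); g=g[(g[:,2]<zt-.002)]
s=least_squares(lambda c:np.linalg.norm(g-c,axis=1)-.024,np.median(g,0)+[0,0,.02]); print('pocket1 centre',s.x,np.abs(s.fun).mean())
for v in (255,262,270,278): print(v,[(u,round(1000*(W[v,u,2]-zt),1)) for u in range(218,240,1)])
```

```text
** On entry to DLASCL parameter number  4 had an illegal value
 ** On entry to DLASCL parameter number  4 had an illegal value
 ** On entry to DLASCL parameter number  4 had an illegal value
 ** On entry to DLASCL parameter number  4 had an illegal value
 ** On entry to DLASCL parameter number  5 had an illegal value
 ** On entry to DLASCL parameter number  4 had an illegal valueTraceback (most recent call last):
  File "<stdin>", line 9, in <module>
    c, resids, rank, s = lstsq(lhs, rhs, rcond)
                         ~~~~~^^^^^^^^^^^^^^^^^
    x, resids, rank, s = _umath_linalg.lstsq(a, b, rcond,
                         ~~~~~~~~~~~~~~~~~~~^^^^^^^^^^^^^
                                             signature=signature)
                                             ^^^^^^^^^^^^^^^^^^^^
    raise LinAlgError("SVD did not converge in Linear Least Squares")
numpy.linalg.LinAlgError: SVD did not converge in Linear Least Squares
```

Run:
```python
from m import *
p,W=load('wrist')
m=(abs(W[...,2]-.0275)<.006)&(W[...,0]>.42)&(W[...,0]<.60)&(W[...,1]>.06)&(W[...,1]<.33)
pts=[]
for u in range(145,455,5):
    v=np.where(m[:,u])[0]; v=v[v>195]
    if len(v): pts.append(W[v[0],u])
pts=np.array(pts); pts=pts[np.isfinite(pts).all(1)]; a=np.polyfit(pts[:,1],pts[:,0],1); print('front edge x at y=.19:',np.polyval(a,.19),'yaw',-np.degrees(np.arctan(a[0])), 'z',pts[:,2].mean())
for v in (225,240,260,290):
    c=np.where(m[v])[0]; print(v,c[0],c[-1],W[v,c[0]].round(4),W[v,c[-1]].round(4))
zt=np.nanmedian(W[215:235,200:400,2]); print('tray z',zt)
d=(W[...,2]<zt-.003)&(W[...,0]>.46)&(W[...,0]<.57)&(W[...,1]>.1)&(W[...,1]<.29)&(W[...,2]>0)
k,l,st,_=cv2.connectedComponentsWithStats(d.astype(np.uint8))
for i in range(1,k):
    if st[i,4]>25: Q=W[l==i]; print('dip',st[i].tolist(),Q.mean(0).round(4),Q.min(0).round(4),Q.max(0).round(4))
g=W[295:335,220:258].reshape(-1,3); g=g[(g[:,2]<zt-.002)&(g[:,2]>0)]
s=least_squares(lambda c:np.linalg.norm(g-c,axis=1)-.024,np.median(g,0)+[0,0,.02],loss='soft_l1',f_scale=.001); print('pocket1 centre',s.x,np.abs(s.fun).mean(),len(g))
```

```text
front edge x at y=.19: 0.44933389188806927 yaw -3.2228125456422907 z 0.023192611267382153
225 134 459 [0.4571 0.089  0.0263] [0.4668 0.3038 0.0266]
240 136 457 [0.4674 0.0885 0.0266] [0.477  0.303  0.0269]
260 139 454 [0.4817 0.0878 0.0268] [0.4911 0.3019 0.0269]
290 144 450 [0.504  0.087  0.0271] [0.5135 0.3008 0.0267]
tray z 0.02476564119950937
dip [225, 244, 25, 45, 983] [0.4941 0.1517 0.0122] [0.4748 0.1452 0.0077] [0.5083 0.1601 0.0218]
dip [342, 246, 26, 45, 1031] [0.4992 0.2353 0.0117] [0.4803 0.2258 0.0083] [0.5136 0.2435 0.0217]
dip [215, 294, 46, 46, 1435] [0.5313 0.1474 0.0165] [0.512  0.1326 0.0115] [0.5492 0.167  0.0218]
pocket1 centre [0.53045892 0.15231189 0.0364947 ] 0.0004742343244648938 1303
```

```bash
python3 place.py '[[.5343,.2324,.075],[.5343,.2324,.048],[.5343,.2324,.0375]]' 87.3 [-37.7,0.6,-42.7]
```

```text
slide [ 0.605  0.777 -1.5  ] turn [ 0.003 -0.015 -0.011] t 7.8
slide [ 0.605  0.777 -2.4  ] turn [ 0.003 -0.015 -0.011] t 7.8
slide [ 0.605  0.777 -2.75 ] turn [ 0.003 -0.015 -0.011] t 7.8
```

servo_tool:
  turn:
    - [0, 0, 0]
    - [0, 0, 0]
    - [0, 0, 0]
    - [0, 0, 0]
    - [0, 0, 0]
    - [0, 0, 0]
    - [0, 0, 0]
    - [0, 0, 0]
  slide:
    - [0.3, 0.4, -0.5]
    - [0.6, 0.78, -1.0]
    - [0.6, 0.78, -1.5]
    - [0.6, 0.78, -1.9]
    - [0.6, 0.78, -2.2]
    - [0.6, 0.78, -2.45]
    - [0.6, 0.78, -2.6]
    - [0.6, 0.78, -2.6]
  hand: [0.2, 0.2, 0.2, 0.2, 0.2, 0.2, 0.2, 0.2]

```text
clock: 8.8
tcp_pos: [0.4968, 0.2352, -0.0]
orientation: [0.071, 3.141, 0.002]
contact_force: [-0.3, 0.4, -0.7]
grip_width: 0.0244
gripper_force: 39.5
```

```bash
python3 - <<'E'
from m import *
p,W=grab('wrist'); held((320,393),12); T=tool(W)
print([round(float(np.nanmedian(W[v,u-2:u+3,2])),4) for u,v in ((220,270),(420,270),(220,240),(420,240))])
E
python3 place.py '[[.5343,.2324,.0375],[.5343,.2324,.0350]]' 87.3 [-37.7,0.6,-42.7]
```

```text
ball world [0.5346 0.2329 0.0428] tool mm [-37.7  -0.7 -42.5] err 0.0005
[0.0247, 0.0249, 0.0244, 0.0249]
slide [-0.011 -0.059 -0.182] turn [-0.016  0.005 -0.02 ] t 8.85
slide [-0.011 -0.059 -0.265] turn [-0.016  0.005 -0.02 ] t 8.85
```

servo_tool:
  turn:
    - [0, 0, 0]
    - [0, 0, 0]
    - [0, 0, 0]
    - [0, 0, 0]
  slide:
    - [0, 0, -0.08]
    - [0, 0, -0.16]
    - [0, 0, -0.22]
    - [0, 0, -0.22]
  hand: [0.2, 0.2, 0.2, 0.2]

```text
clock: 9.35
tcp_pos: [0.4968, 0.2352, -0.0066]
orientation: [0.071, 3.141, 0.002]
contact_force: [-0.5, 0.4, -0.0]
grip_width: 0.0241
gripper_force: 39.5
```

servo_tool:
  turn:
    - [0, 0, 0]
    - [0, 0, 0]
  slide:
    - [0, 0, -0.02]
    - [0, 0, -0.03]
  hand: [0.2, 0.2]

```text
clock: 9.6
tcp_pos: [0.4969, 0.2353, -0.0074]
orientation: [0.071, 3.14, 0.002]
contact_force: [0.3, -1.0, -0.4]
grip_width: 0.0244
gripper_force: 39.5
```

servo_tool:
  turn:
    - [0, 0, 0]
    - [0, 0, 0]
  slide:
    - [0, 0, -0.02]
    - [0, 0, -0.03]
  hand: [0.2, 0.2]

```text
clock: 9.85
tcp_pos: [0.4969, 0.2352, -0.0081]
orientation: [0.071, 3.14, 0.002]
contact_force: [-0.8, -0.1, 3.5]
grip_width: 0.0243
gripper_force: 39.9
```

Run:
```python
from m import *
p,W=grab('wrist'); held((320,393),12); print(np.nanmedian(W[240:270,215:222,2]),r.get_obs()['contact_force'],r.get_obs()['tcp_pos'])
```

```text
ball world [0.5345 0.2332 0.0347] tool mm [-37.7  -0.3 -42.8] err 0.0005
0.02467828131255544 [-0.95180016 -1.2835281   2.79726235] [ 0.49690161  0.23523348 -0.00806993]
```

Ball height is exactly tray + 10 mm with a light 3 N contact, so I'm releasing.

servo_tool:
  turn:
    - [0, 0, 0]
    - [0, 0, 0]
    - [0, 0, 0]
    - [0, 0, 0]
    - [0, 0, 0]
    - [0, 0, 0]
    - [0, 0, 0]
    - [0, 0, 0]
  slide:
    - [0, 0, 0]
    - [0, 0, 0]
    - [0, 0, 0]
    - [0, 0, 0.2]
    - [0, 0, 0.7]
    - [0, 0, 1.5]
    - [0, 0, 2.5]
    - [0, 0, 3.5]
  hand: [0.4, 0.55, 0.55, 0.55, 0.55, 0.55, 0.55, 0.55]

```text
clock: 10.9
tcp_pos: [0.4969, 0.2355, 0.0987]
orientation: [0.071, 3.14, 0.003]
contact_force: [0.3, -0.2, 0.1]
grip_width: 0.0471
gripper_force: 0.0
```

```bash
python3 - <<'E'
from m import *
p,W=grab('wrist','w6.png')
m=(np.all(p>170,axis=2))&(W[...,2]>.02)&(W[...,2]<.07)&(W[...,1]>.15)&(W[...,0]<.58)
v,u=np.where(m); print(np.median(u),np.median(v),m.sum())
held((int(np.median(u)),int(np.median(v))+5),10)
R=frame(22.7,28)
print('tray',np.nanmedian(W[240:250,215:222,2]))
E
python3 grasp.py [.5456,-.2194,.0766] [-.09,0]
```

```text
320.0 293.0 2328
ball world [0.5346 0.2318 0.0345] tool mm [-35.6  -4.   68.1] err 0.0005
tray 0.010525441788074187
slide [  0.857 -13.534  -0.056] turn [ -3.384  -4.757 -12.693] t 10.95
slide [  1.401 -14.833  -2.705] turn [ -3.384  -4.757 -12.693] t 10.95
```

View pics/w6.png

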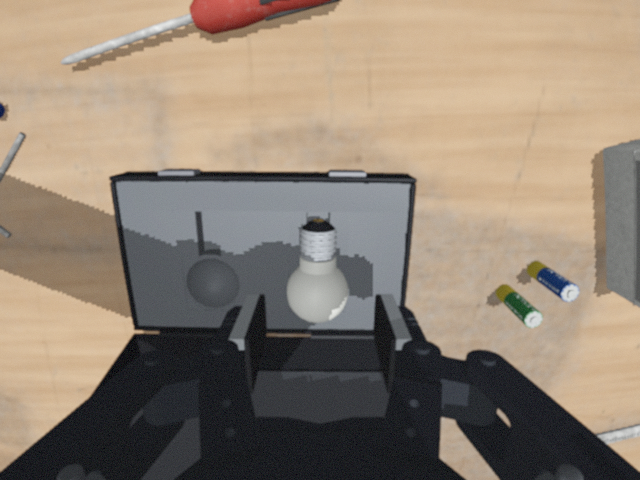

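The lamp lies in the left pocket, glass at px (318,290) and cap in its groove at (318,240), with ball height tray + 10 mm. I've used all 10 pictures, so from here I go by numbers. Second lamp next.

servo_tool:
  turn:
    - [0, 0, 0]
    - [-0.5, -0.7, -1.8]
    - [-1.0, -1.4, -3.6]
    - [-1.5, -2.1, -5.5]
    - [-2.0, -2.8, -7.4]
    - [-2.5, -3.5, -9.3]
    - [-3.0, -4.2, -11.2]
    - [-3.38, -4.76, -12.7]
  slide:
    - [0, -1.0, 0.3]
    - [0, -3.0, 0.5]
    - [0.1, -5.0, 0.5]
    - [0.2, -7.0, 0.5]
    - [0.4, -9.0, 0.4]
    - [0.6, -11.0, 0.2]
    - [0.8, -12.7, 0]
    - [0.86, -13.53, 0]
  hand: [0.7, 0.7, 0.7, 0.7, 0.7, 0.7, 0.7, 0.7]

```text
clock: 11.95
tcp_pos: [0.522, -0.1735, 0.0973]
orientation: [1.515, 2.252, -0.377]
contact_force: [-0.4, 0.9, -0.4]
grip_width: 0.0597
gripper_force: 0.0
```

servo_tool:
  turn:
    - [0, 0, 0]
    - [0, 0, 0]
  slide:
    - [0, 0, 0]
    - [0, 0, 0]
  hand: [0.7, 0.7]

```text
clock: 12.2
tcp_pos: [0.5231, -0.1693, 0.0972]
orientation: [1.503, 2.263, -0.371]
contact_force: [0.6, 0.1, 0.8]
grip_width: 0.0594
gripper_force: 0.0
```

```bash
cat > find.py <<'E'
from m import *
p,W=grab('wrist')
hsv=cv2.cvtColor(p,cv2.COLOR_RGB2HSV)
m=((hsv[...,1]<40)&(hsv[...,2]>150)&(np.linalg.norm(W-[.5456,-.2194,.0766],axis=2)<.035)).astype(np.uint8)
v,u=np.where(m); u0,v0=int(np.median(u)),int(np.median(v)); print(u0,v0,m.sum())
g=(v>v0); b=(u0,int(np.percentile(v,65))); held(b,10)
E
python3 find.py; python3 grasp.py [.5456,-.2194,.0766] [-.04,-.02,0]
```

```text
321 307 3578
ball world [ 0.5459 -0.2194  0.0768] tool mm [-39.2   1.7  43.6] err 0.0005
slide [ 0.346 -0.707 -1.356] turn [-0.061 -0.039 -0.011] t 12.25
slide [ 0.467 -0.995 -1.945] turn [-0.061 -0.039 -0.011] t 12.25
slide [ 0.587 -1.284 -2.533] turn [-0.061 -0.039 -0.011] t 12.25
```

servo_tool:
  turn:
    - [0, 0, 0]
    - [0, 0, 0]
    - [0, 0, 0]
    - [0, 0, 0]
    - [0, 0, 0]
    - [0, 0, 0]
    - [0, 0, 0]
  slide:
    - [0.12, -0.25, -0.5]
    - [0.24, -0.5, -1.0]
    - [0.35, -0.71, -1.36]
    - [0.47, -1.0, -1.95]
    - [0.53, -1.14, -2.25]
    - [0.59, -1.28, -2.53]
    - [0.59, -1.28, -2.53]
  hand: [0.7, 0.7, 0.7, 0.7, 0.7, 0.7, 0.7]

```text
clock: 13.12
tcp_pos: [0.5402, -0.2091, 0.0205]
orientation: [1.507, 2.26, -0.374]
contact_force: [-0.6, 0.3, -0.1]
grip_width: 0.0599
gripper_force: 0.0
```

```bash
python3 - <<'E'
from m import *
p,W=grab('wrist'); held((320,393),12); T=tool(W)
print(r.get_obs()['contact_force'])
m=(abs(T[...,0])<13)&(T[...,2]>-75)&(T[...,2]<-46)&(abs(T[...,1])<60)
L=T[m&(T[...,1]<-18)]; Rr=T[m&(T[...,1]>18)]; print('fingers',len(L),L[:,1].max(),L[:,2].max(),len(Rr),Rr[:,1].min(),Rr[:,2].max())
for v in (280,295,310): print([ (u,T[v,u].round(0).tolist()) for u in (292,296,320,344,348)])
E
python3 grasp.py [.5459,-.2194,.0768] [0]
```

```text
ball world [ 0.5459 -0.2194  0.0769] tool mm [-36.6   0.9 -44.2] err 0.0005
[ 0.10515517 -0.07473823 -0.00591347]
fingers 2187 -29.488093834799002 -46.0256154136682 2163 29.296818804573732 -46.01242471235179
[(292, [23.0, -10.0, -53.0]), (296, [23.0, -9.0, -52.0]), (320, [23.0, 0.0, -52.0]), (344, [24.0, 9.0, -54.0]), (348, [23.0, 10.0, -53.0])]
[(292, [18.0, -10.0, -54.0]), (296, [18.0, -9.0, -55.0]), (320, [18.0, 0.0, -55.0]), (344, [18.0, 9.0, -54.0]), (348, [18.0, 10.0, -55.0])]
[(292, [9.0, -11.0, -50.0]), (296, [10.0, -9.0, -52.0]), (320, [12.0, 0.0, -54.0]), (344, [11.0, 9.0, -53.0]), (348, [10.0, 11.0, -51.0])]
slide [0.023 0.034 0.022] turn [-0.051 -0.044  0.024] t 13.175
```

servo_tool:
  turn:
    - [0, 0, 0]
    - [0, 0, 0]
    - [0, 0, 0]
    - [0, 0, 0]
    - [0, 0, 0]
  slide:
    - [0.02, 0.03, 0.03]
    - [0.02, 0.03, 0.03]
    - [0.02, 0.03, 0.03]
    - [0.02, 0.03, 0.03]
    - [0.02, 0.03, 0.03]
  hand: [0.4, 0.2, 0.2, 0.2, 0.2]
  squeeze: 40

```text
clock: 13.8
tcp_pos: [0.541, -0.2079, 0.0224]
orientation: [1.507, 2.259, -0.374]
contact_force: [-2.6, 1.2, 6.1]
grip_width: 0.0246
gripper_force: 38.8
```

servo_tool:
  turn:
    - [0, 0, 0]
    - [0, 0, 0]
    - [0, 0, 0]
    - [0, 0, 0]
    - [0, 0, 0]
    - [0, 0, 0]
    - [0, 0, 0]
  slide:
    - [-0.04, 0.09, 0.18]
    - [-0.11, 0.26, 0.53]
    - [-0.2, 0.48, 0.97]
    - [-0.35, 0.82, 1.68]
    - [-0.52, 1.2, 2.5]
    - [-0.67, 1.55, 3.2]
    - [-0.67, 1.55, 3.2]
  hand: [0.2, 0.2, 0.2, 0.2, 0.2, 0.2, 0.2]

```text
clock: 14.68
tcp_pos: [0.5221, -0.1605, 0.1198]
orientation: [1.505, 2.258, -0.37]
contact_force: [0.1, -0.8, -0.7]
grip_width: 0.0242
gripper_force: 39.5
```

```bash
python3 place.py '[[.495,.02,.13],[.51,.152,.12]]' 87.3 [-37,0.,-43]
```

```text
slide [-2.135  6.074 -1.093] turn [ 3.341  4.807 12.666] t 14.675
slide [-1.635 10.474 -1.426] turn [ 3.341  4.807 12.666] t 14.675
```

servo_tool:
  turn:
    - [0.42, 0.6, 1.58]
    - [0.84, 1.2, 3.16]
    - [1.26, 1.81, 4.74]
    - [1.68, 2.41, 6.3]
    - [2.1, 3.0, 7.9]
    - [2.5, 3.6, 9.5]
    - [2.94, 4.2, 11.1]
    - [3.34, 4.81, 12.67]
  slide:
    - [-0.2, 0.5, 0]
    - [-0.5, 1.2, 0]
    - [-0.9, 2.0, 0]
    - [-1.2, 2.9, -0.2]
    - [-1.5, 3.8, -0.4]
    - [-1.8, 4.8, -0.6]
    - [-2.0, 5.6, -0.8]
    - [-2.13, 6.07, -1.0]
  hand: [0.2, 0.2, 0.2, 0.2, 0.2, 0.2, 0.2, 0.2]

```text
clock: 15.68
tcp_pos: [0.4563, 0.021, 0.0871]
orientation: [-0.065, -3.137, 0.005]
contact_force: [-1.0, 0.5, -0.9]
grip_width: 0.0243
gripper_force: 39.5
```

servo_tool:
  turn:
    - [0, 0, 0]
    - [0, 0, 0]
    - [0, 0, 0]
    - [0, 0, 0]
    - [0, 0, 0]
  slide:
    - [0.1, 0.8, 0]
    - [0.2, 2.2, 0]
    - [0.35, 3.6, -0.2]
    - [0.5, 4.4, -0.4]
    - [0.5, 4.4, -0.4]
  hand: [0.2, 0.2, 0.2, 0.2, 0.2]

```text
clock: 16.3
tcp_pos: [0.4714, 0.1541, 0.0749]
orientation: [-0.068, -3.138, 0.005]
contact_force: [-0.3, 0.5, -0.7]
grip_width: 0.0242
gripper_force: 39.5
```

```bash
python3 - <<'E'
from m import *
p,W=grab('wrist'); held((320,393),12)
for k in (1,):
    g=W[230:420].reshape(-1,3); g=g[(np.linalg.norm(g-[.5346,.232,.0345],axis=1)<.026)]
    s=least_squares(lambda c:np.linalg.norm(g-c,axis=1)-.0225,[.5346,.232,.0345],loss='soft_l1',f_scale=.001); print('lamp1 ball',s.x,len(g))
E
python3 place.py '[[.5305,.1525,.075],[.5305,.1525,.0425]]' 87.3 [-37,0.,-43]
```

```text
ball world [0.5087 0.1524 0.1171] tool mm [-37.2   1.5 -42.3] err 0.0006
lamp1 ball [0.53399398 0.23186178 0.03407877] 2603
slide [ 0.738  0.063 -1.431] turn [ 0.052 -0.036 -0.02 ] t 16.35
slide [ 0.738  0.063 -2.514] turn [ 0.052 -0.036 -0.02 ] t 16.35
```

servo_tool:
  turn:
    - [0, 0, 0]
    - [0, 0, 0]
    - [0, 0, 0]
    - [0, 0, 0]
    - [0, 0, 0]
    - [0, 0, 0]
    - [0, 0, 0]
    - [0, 0, 0]
  slide:
    - [0.35, 0, -0.5]
    - [0.72, 0, -1.0]
    - [0.72, 0, -1.5]
    - [0.72, 0, -1.9]
    - [0.72, 0, -2.2]
    - [0.72, 0, -2.4]
    - [0.72, 0, -2.48]
    - [0.72, 0, -2.48]
  hand: [0.2, 0.2, 0.2, 0.2, 0.2, 0.2, 0.2, 0.2]

```text
clock: 17.35
tcp_pos: [0.4937, 0.1525, 0.0014]
orientation: [-0.073, -3.14, 0.006]
contact_force: [0.0, 0.3, -0.8]
grip_width: 0.0242
gripper_force: 39.5
```

Run:
```python
from m import *
p,W=grab('wrist'); held((320,393),12); print(np.nanmedian(W[240:270,215:222,2]),np.nanmedian(W[225:235,240:300,2]))
```

```text
ball world [0.5305 0.1509 0.0434] tool mm [-36.7  -0.1 -41.8] err 0.0006
0.0247271422977516 0.02478636365110172
```

Needs +1 mm in y and 8 mm down to tray + 10.5 mm, then gently to contact.

servo_tool:
  turn:
    - [0, 0, 0]
    - [0, 0, 0]
    - [0, 0, 0]
    - [0, 0, 0]
    - [0, 0, 0]
  slide:
    - [0, 0.04, -0.08]
    - [0, 0.04, -0.16]
    - [0, 0.04, -0.22]
    - [0, 0.04, -0.26]
    - [0, 0.04, -0.26]
  hand: [0.2, 0.2, 0.2, 0.2, 0.2]

```text
clock: 18.02
tcp_pos: [0.4935, 0.1536, -0.0066]
orientation: [-0.073, -3.139, 0.007]
contact_force: [-0.7, -0.9, -1.1]
grip_width: 0.0244
gripper_force: 39.5
```

servo_tool:
  turn:
    - [0, 0, 0]
    - [0, 0, 0]
  slide:
    - [0, 0, -0.015]
    - [0, 0, -0.025]
  hand: [0.2, 0.2]

```text
clock: 18.27
tcp_pos: [0.4936, 0.1537, -0.0072]
orientation: [-0.073, -3.139, 0.006]
contact_force: [0.1, -0.2, -0.3]
grip_width: 0.0245
gripper_force: 39.5
```

Run:
```python
from m import *
p,W=grab('wrist'); held((320,393),12); print(r.get_obs()['contact_force'])
```

```text
ball world [0.5305 0.1515 0.0348] tool mm [-36.9  -0.6 -42.1] err 0.0005
[-0.36024488 -0.16709681 -0.7286263 ]
```

servo_tool:
  turn:
    - [0, 0, 0]
    - [0, 0, 0]
  slide:
    - [0, 0, -0.01]
    - [0, 0, -0.02]
  hand: [0.2, 0.2]

```text
clock: 18.58
tcp_pos: [0.4936, 0.1537, -0.0077]
orientation: [-0.073, -3.139, 0.006]
contact_force: [-0.8, -0.6, 2.0]
grip_width: 0.0245
gripper_force: 39.8
```

servo_tool:
  turn:
    - [0, 0, 0]
    - [0, 0, 0]
    - [0, 0, 0]
    - [0, 0, 0]
    - [0, 0, 0]
    - [0, 0, 0]
    - [0, 0, 0]
    - [0, 0, 0]
  slide:
    - [0, 0, 0]
    - [0, 0, 0]
    - [0, 0, 0]
    - [0, 0, 0.2]
    - [0, 0, 0.7]
    - [0, 0, 1.5]
    - [0, 0, 2.5]
    - [0, 0, 3.5]
  hand: [0.4, 0.55, 0.55, 0.55, 0.55, 0.55, 0.55, 0.55]

```text
clock: 19.58
tcp_pos: [0.4936, 0.1538, 0.0991]
orientation: [-0.073, -3.14, 0.006]
contact_force: [-0.1, -0.7, -0.1]
grip_width: 0.0469
gripper_force: 0.0
```

Run:
```python
from m import *
p,W=grab('wrist'); ok=np.isfinite(W).all(2)
for c in ([.5306,.1519,.0345],[.534,.2319,.0345]):
    g=W[ok&(np.linalg.norm(W-c,axis=2)<.026)]
    s=least_squares(lambda q:np.linalg.norm(g-q,axis=1)-.0225,c,loss='soft_l1',f_scale=.001); print('ball',s.x,len(g),np.abs(s.fun).mean())
    cap=np.array(c)-.0375*np.array([.999,-.0471,0]); k=W[ok&(np.linalg.norm((W-cap)[...,:2],axis=2)<.006)]; print(' cap top z',np.percentile(k[:,2],90),len(k))
# lid from side and scene
for n in('side','scene'):
    p,W=grab(n); ca,sa=np.cos(np.radians(-2.65)),np.sin(np.radians(-2.65)); C=np.array([.5110,.1935,0])
    q=(W-C); X=q[...,0]*ca+q[...,1]*sa; Y=-q[...,0]*sa+q[...,1]*ca; Z=W[...,2]
    m=(abs(Y)<.12)&(X>.05)&(X<.16)&(Z>.035)&(Z<.2)
    for lo in np.arange(.04,.18,.015):
        k=m&(Z>=lo)&(Z<lo+.015)&(abs(Y)<.1)
        if k.sum()>5: print(n,lo.round(3),k.sum(),'X min/med/max',np.percentile(X[k],[3,50,97]).round(4))
    t=m&(Z>.13); print('lip area',X[t&(abs(Y)<.025)].mean(),Z[t&(abs(Y)<.02)].max(),Z[t&(abs(Y)>.04)].max(),Y[t].min(),Y[t].max())
```

```text
ball [0.53043352 0.15241233 0.03459842] 3036 0.0006459929359956564
 cap top z 0.04754578993777663 247
ball [0.53429587 0.23196087 0.03439508] 3101 0.0007250316502822496
 cap top z 0.04773794469555776 236
side 0.04 575 X min/med/max [0.0971 0.0997 0.1022]
side 0.055 585 X min/med/max [0.0989 0.1014 0.1039]
side 0.07 589 X min/med/max [0.1005 0.1032 0.1055]
side 0.085 570 X min/med/max [0.1025 0.1049 0.1073]
side 0.1 561 X min/med/max [0.1045 0.1067 0.1091]
side 0.115 433 X min/med/max [0.1055 0.1081 0.1102]
side 0.145 956 X min/med/max [0.0794 0.0969 0.1151]
side 0.16 66 X min/med/max [0.0806 0.0829 0.0866]
lip area 0.09254906319450666 0.16352662411064164 0.15826247167009053 -0.08821158239365987 0.10875574549276384
scene 0.04 322 X min/med/max [0.0946 0.0983 0.1017]
scene 0.055 317 X min/med/max [0.0965 0.0998 0.1031]
scene 0.07 314 X min/med/max [0.0984 0.1017 0.1049]
scene 0.085 314 X min/med/max [0.1    0.1036 0.1073]
scene 0.1 300 X min/med/max [0.1017 0.1054 0.1087]
scene 0.115 88 X min/med/max [0.1015 0.1054 0.1088]
scene 0.13 12 X min/med/max [0.1067 0.1132 0.1192]
scene 0.145 834 X min/med/max [0.0782 0.0954 0.1129]
scene 0.16 20 X min/med/max [0.0786 0.0813 0.0839]
lip area 0.09316744688114965 0.16345172506352978 0.1586931021514788 -0.07258953970371831 0.10619894072483789
```

Both lamps are seated (ball heights tray + 10 mm, cap tops level). The lid measures about 1.69 rad. Next I plan going over the lid and behind it, then sweeping it shut with the closed fingertips.

```bash
cat > lid.py <<'E'
from h import *
yaw=np.radians(-2.65); ex=np.array([np.cos(yaw),np.sin(yaw),0]); ey=np.array([-np.sin(yaw),np.cos(yaw),0]); ez=np.array([0,0,1.])
C=.0001+np.array([.5110,.1937,-.001]); R=frame(87.35,0)
def tcp(X,Z): return C+X*ex+Z*ez-R@np.array([.012,0,-.036])
def P(phi,s=.105,o=.039): return (.062-s*np.cos(phi)+o*np.sin(phi),.028+s*np.sin(phi)+o*np.cos(phi))
E
python3 - <<'E'
from lid import *
for n in('side','scene'):
    p,W=load(n); q=W-C; X,Y,Z=q@ex,q@ey,W[...,2]
    k=(X>.125)&(X<.26)&(abs(Y)<.14)&(Z>.03)&(Z<.5); print(n,k.sum(), W[k].max(0) if k.any() else '', X[k].min() if k.any() else '')
for X,Z in ((.02,.23),(.16,.23),(.145,P(1.69)[1])): go(tcp(X,Z),R)
E
```

```text
side 15 [0.76512482 0.06168853 0.04144118] 0.2559421350952061
scene 35 [0.76523581 0.06126846 0.04131665] 0.24544390580637365
slide [1.605 1.272 3.121] turn [0.037 0.028 0.007] t 19.725
slide [6.266 1.056 3.121] turn [0.037 0.028 0.007] t 19.725
slide [ 5.767  1.079 -0.292] turn [0.037 0.028 0.007] t 19.725
```

servo_tool:
  turn:
    - [0, 0, 0]
    - [0, 0, 0]
    - [0, 0, 0]
    - [0, 0, 0]
    - [0, 0, 0]
    - [0, 0, 0]
    - [0, 0, 0]
    - [0, 0, 0]
  slide:
    - [0, 0.4, 1.2]
    - [0, 0.9, 2.4]
    - [0.6, 1.2, 3.2]
    - [2.0, 1.2, 3.2]
    - [3.6, 1.1, 3.2]
    - [5.2, 1.05, 3.2]
    - [6.27, 1.05, 3.2]
    - [6.27, 1.05, 3.2]
  hand: [0, 0, 0, 0, 0, 0, 0, 0]
  squeeze: 20

```text
clock: 20.72
tcp_pos: [0.6828, 0.1842, 0.1913]
orientation: [-0.076, -3.137, 0.007]
contact_force: [-0.6, 0.2, 0.1]
grip_width: 0.0001
gripper_force: 0.0
```

Run:
```python
from lid import *
for X,Z in ((.15,P(1.69)[1]),): go(tcp(X,Z),R)
p,W=grab('wrist'); T=tool(W); m=(T[...,2]>-90)&(abs(T[...,1])<40)&(abs(T[...,0])<20)&(T[...,2]<-20)
for lo in range(-60,-20,4):
    k=m&(T[...,2]>=lo)&(T[...,2]<lo+4); print(lo,k.sum(),T[k].max(0).round(1) if k.any() else '')
o=r.get_obs(); print(o['tcp_pos'],o['grip_width'])
```

```text
slide [-0.331  0.069 -3.354] turn [ 0.047 -0.039  0.028] t 20.725
-60 405 [ 10.   12.8 -56. ]
-56 349 [  9.8  12.9 -52. ]
-52 349 [ 10.   12.8 -48. ]
-48 298 [ 10.   12.7 -44. ]
-44 243 [ 10.   11.8 -40. ]
-40 53 [  9.8   9.1 -37.6]
-36 0 
-32 0 
-28 0 
-24 0 
[0.68135081 0.18497431 0.19173952] 0.00012288516213435608
```

servo_tool:
  turn:
    - [0, 0, 0]
    - [0, 0, 0]
    - [0, 0, 0]
    - [0, 0, 0]
  slide:
    - [0, 0, -1.2]
    - [-0.1, 0.05, -2.5]
    - [-0.33, 0.07, -3.35]
    - [-0.33, 0.07, -3.35]
  hand: [0, 0, 0, 0]

```text
clock: 21.28
tcp_pos: [0.6686, 0.1868, 0.0906]
orientation: [-0.07, -3.134, 0.009]
contact_force: [-0.1, -0.3, 0.3]
grip_width: -0.0
gripper_force: 0.0
```

Run:
```python
from lid import *
for f in (1.69,1.6,1.5,1.4,1.3,1.2,1.1,1.0,.9,.8,.7,.6,.5,.4,.3,.2,.1,.05,0): print(f,end=' '); go(tcp(*P(f)),R)
```

```text
1.69 slide [-1.079  0.04   0.005] turn [ 0.068 -0.076 -0.018] t 21.275
1.6 slide [-1.384  0.054  0.145] turn [ 0.068 -0.076 -0.018] t 21.275
1.5 slide [-1.736  0.07   0.268] turn [ 0.068 -0.076 -0.018] t 21.275
1.4 slide [-2.099  0.087  0.355] turn [ 0.068 -0.076 -0.018] t 21.275
1.3 slide [-2.468  0.104  0.405] turn [ 0.068 -0.076 -0.018] t 21.275
1.2 slide [-2.841  0.121  0.418] turn [ 0.068 -0.076 -0.018] t 21.275
1.1 slide [-3.213  0.138  0.393] turn [ 0.068 -0.076 -0.018] t 21.275
1.0 slide [-3.581  0.155  0.332] turn [ 0.068 -0.076 -0.018] t 21.275
0.9 slide [-3.941  0.172  0.234] turn [ 0.068 -0.076 -0.018] t 21.275
0.8 slide [-4.289  0.188  0.101] turn [ 0.068 -0.076 -0.018] t 21.275
0.7 slide [-4.622  0.204 -0.066] turn [ 0.068 -0.076 -0.018] t 21.275
0.6 slide [-4.937  0.218 -0.266] turn [ 0.068 -0.076 -0.018] t 21.275
0.5 slide [-5.23   0.232 -0.497] turn [ 0.068 -0.076 -0.018] t 21.275
0.4 slide [-5.499  0.244 -0.755] turn [ 0.068 -0.076 -0.018] t 21.275
0.3 slide [-5.741  0.255 -1.039] turn [ 0.068 -0.076 -0.018] t 21.275
0.2 slide [-5.953  0.265 -1.346] turn [ 0.068 -0.076 -0.018] t 21.275
0.1 slide [-6.134  0.273 -1.673] turn [ 0.068 -0.076 -0.018] t 21.275
0.05 slide [-6.212  0.277 -1.842] turn [ 0.068 -0.076 -0.018] t 21.275
0 slide [-6.281  0.28  -2.016] turn [ 0.068 -0.076 -0.018] t 21.275
```

servo_tool:
  turn:
    - [0, 0, 0]
    - [0, 0, 0]
    - [0, 0, 0]
    - [0, 0, 0]
    - [0, 0, 0]
    - [0, 0, 0]
    - [0, 0, 0]
    - [0, 0, 0]
  slide:
    - [-0.6, 0.02, 0]
    - [-1.1, 0.04, 0.03]
    - [-1.55, 0.06, 0.2]
    - [-1.9, 0.08, 0.31]
    - [-2.28, 0.1, 0.38]
    - [-2.65, 0.11, 0.41]
    - [-3.03, 0.13, 0.4]
    - [-3.4, 0.15, 0.36]
  hand: [0, 0, 0, 0, 0, 0, 0, 0]

```text
clock: 22.28
tcp_pos: [0.5689, 0.1917, 0.1033]
orientation: [-0.073, -3.139, 0.007]
contact_force: [0.1, -0.0, 1.6]
grip_width: -0.0002
gripper_force: 0.5
```

```bash
cat > lidang.py <<'E'
from lid import *
for n in ('side','scene'):
    p,W=grab(n); q=W-C; X,Y,Z=q@ex,q@ey,W[...,2]
    k=((abs(Y)<.115)&(abs(Y)>.06)&(X>-.08)&(X<.2)&(Z>.03)&(Z<.2)&(p.max(2)<75))
    # outer/inner faces: farthest-from-hinge point gives free edge angle
    dx,dz=X[k]-.062,Z[k]-.028; rr=np.hypot(dx,dz); f=np.arctan2(dz,-dx)
    s=(rr>.118)&(rr<.140); print(n,s.sum(),'angle range of far pts',np.percentile(f[s],[2,50,98]).round(2),'max Z',np.percentile(Z[k],99).round(4))
E
python3 lidang.py
python3 - <<'E'
from lid import *
for f in (.9,.8,.7,.6,.5,.4,.3,.2,.1,0): print(f,end=' '); go(tcp(*P(f)),R)
print(r.get_obs()['contact_force'])
E
```

```text
side 893 angle range of far pts [1.13 1.28 1.4 ] max Z 0.1564
scene 639 angle range of far pts [0.84 1.25 1.36] max Z 0.155
0.9 slide [-0.584  0.009 -0.18 ] turn [ 0.057 -0.038 -0.011] t 22.375
0.8 slide [-0.932  0.025 -0.313] turn [ 0.057 -0.038 -0.011] t 22.375
0.7 slide [-1.266  0.041 -0.481] turn [ 0.057 -0.038 -0.011] t 22.375
0.6 slide [-1.58   0.055 -0.68 ] turn [ 0.057 -0.038 -0.011] t 22.375
0.5 slide [-1.874  0.069 -0.911] turn [ 0.057 -0.038 -0.011] t 22.375
0.4 slide [-2.143  0.081 -1.169] turn [ 0.057 -0.038 -0.011] t 22.375
0.3 slide [-2.384  0.093 -1.453] turn [ 0.057 -0.038 -0.011] t 22.375
0.2 slide [-2.597  0.102 -1.76 ] turn [ 0.057 -0.038 -0.011] t 22.375
0.1 slide [-2.777  0.111 -2.087] turn [ 0.057 -0.038 -0.011] t 22.375
0 slide [-2.924  0.118 -2.43 ] turn [ 0.057 -0.038 -0.011] t 22.375
[0.62407634 0.23815408 0.83037479]
```

The lid follows (about 1.05 rad, light contact). Continuing.

servo_tool:
  turn:
    - [0, 0, 0]
    - [0, 0, 0]
    - [0, 0, 0]
    - [0, 0, 0]
    - [0, 0, 0]
    - [0, 0, 0]
    - [0, 0, 0]
    - [0, 0, 0]
  slide:
    - [-0.58, 0.01, -0.18]
    - [-0.93, 0.03, -0.31]
    - [-1.27, 0.04, -0.48]
    - [-1.58, 0.05, -0.68]
    - [-1.87, 0.07, -0.91]
    - [-2.14, 0.08, -1.17]
    - [-2.38, 0.09, -1.45]
    - [-2.6, 0.1, -1.76]
  hand: [0, 0, 0, 0, 0, 0, 0, 0]

```text
clock: 23.38
tcp_pos: [0.4913, 0.1947, 0.05]
orientation: [-0.073, -3.139, 0.006]
contact_force: [0.9, -0.2, 0.1]
grip_width: 0.0001
gripper_force: 0.1
```

servo_tool:
  turn:
    - [0, 0, 0]
    - [0, 0, 0]
    - [0, 0, 0]
    - [0, 0, 0]
  slide:
    - [-0.09, 0, -0.16]
    - [-0.18, 0, -0.33]
    - [-0.26, 0, -0.5]
    - [-0.32, 0, -0.6]
  hand: [0, 0, 0, 0]

```text
clock: 23.88
tcp_pos: [0.4821, 0.1947, 0.0324]
orientation: [-0.073, -3.139, 0.007]
contact_force: [-0.2, -0.5, 0.6]
grip_width: -0.0
gripper_force: 0.1
```

```bash
python3 lidang.py
python3 - <<'E'
from lid import *
go(tcp(*P(0)),R); print(r.get_obs()['contact_force'])
for n in ('side','scene'):
    p,W=load(n); q=W-C; X,Y,Z=q@ex,q@ey,W[...,2]
    for lo in (-.06,-.04,-.02,0,.02,.04):
        k=(X>=lo)&(X<lo+.02)&(abs(Y)<.1)&(abs(Y)>.05)&(Z>.03)&(Z<.12); print(n,lo,k.sum(),np.median(Z[k]).round(4))
E
```

```text
side 890 angle range of far pts [0.03 0.26 0.37] max Z 0.0738
scene 640 angle range of far pts [0.04 0.25 0.36] max Z 0.0727
slide [-0.057  0.02  -0.075] turn [ 0.049 -0.024  0.002] t 23.975
[0.50774591 0.10536617 0.773766  ]
side -0.06 1023 0.0679
side -0.04 466 0.0709
side -0.02 461 0.0706
side 0 326 0.0699
side 0.02 262 0.0692
side 0.04 240 0.0682
scene -0.06 505 0.0679
scene -0.04 350 0.0693
scene -0.02 318 0.0687
scene 0 240 0.0683
scene 0.02 169 0.0679
scene 0.04 170 0.067
```

servo_tool:
  turn:
    - [0, 0, 0]
    - [0, 0, 0]
    - [0, 0, 0]
  slide:
    - [0, 0, -0.06]
    - [0, 0, -0.12]
    - [0, 0, -0.14]
  hand: [0, 0, 0]

```text
clock: 24.35
tcp_pos: [0.4824, 0.1949, 0.0299]
orientation: [-0.073, -3.14, 0.008]
contact_force: [-6.8, -3.2, 22.6]
grip_width: -0.0002
gripper_force: 11.1
```

servo_tool:
  turn:
    - [0, 0, 0]
    - [0, 0, 0]
  slide:
    - [0, 0, -0.03]
    - [0, 0, -0.04]
  hand: [0, 0]

```text
clock: 24.6
tcp_pos: [0.4825, 0.1949, 0.0298]
orientation: [0.073, 3.141, -0.009]
contact_force: [-8.5, -5.7, 31.7]
grip_width: -0.0002
gripper_force: 16.1
```

It's hard shut (stopped at 32 N), so I'm backing off upward and then verifying.

servo_tool:
  turn:
    - [0, 0, 0]
    - [0, 0, 0]
    - [0, 0, 0]
    - [0, 0, 0]
    - [0, 0, 0]
    - [0, 0, 0]
  slide:
    - [0, 0, 0.3]
    - [0, 0, 1.0]
    - [0, 0, 2.0]
    - [0, 0, 3.0]
    - [0, 0, 4.0]
    - [0, 0, 4.0]
  hand: [0, 0, 0, 0, 0, 0]

```text
clock: 25.35
tcp_pos: [0.4838, 0.1958, 0.1503]
orientation: [0.073, 3.138, -0.003]
contact_force: [-0.2, -0.7, 0.0]
grip_width: 0.0001
gripper_force: 0.0
```

Run:
```python
from lid import *
for n in ('side','scene'):
    p,W=grab(n); q=W-C; X,Y,Z=q@ex,q@ey,W[...,2]
    a=[]
    for lo in (-.05,-.03,-.01,.01,.03,.05):
        k=(X>=lo)&(X<lo+.01)&(abs(Y)<.1)&(Z>.05)&(Z<.09); a.append(np.median(Z[k]).round(4))
    print(n,a)
    hs=cv2.cvtColor(p,cv2.COLOR_RGB2HSV); k=(hs[...,0]>5)&(hs[...,0]<22)&(hs[...,1]>180)&(np.linalg.norm(W-[.4645,-.2535,.0767],axis=2)<.04); g=W[k]
    print('amber',g.mean(0),len(g))
o=r.get_obs(); print(o['clock'],o['contact_force'],o['tcp_pos'])
```

```text
side [np.float64(0.0687), np.float64(0.0693), np.float64(0.0695), np.float64(0.0696), np.float64(0.0694), np.float64(0.0685)]
amber [ 0.45868948 -0.23850076  0.08738603] 121
scene [np.float64(0.0672), np.float64(0.0676), np.float64(0.0675), np.float64(0.0679), np.float64(0.0677), np.float64(0.0667)]
amber [ 0.45545852 -0.24363692  0.09066686] 199
25.45 [ 0.48415375 -0.67672697  0.08206159] [0.48222502 0.19453959 0.14763064]
```

The lid is flat and shut, amber is untouched and the arm is clear, so I'm handing in.

```bash
python3 -c "
from bench import r
print(r.hand_in())"
```

```text
the job is handed in; nothing more can be done
None
```

Both white lamps are lying in the tray pockets, the lid is shut, the amber lamp was left where it lay in the tester, and I handed the job in at about 25 s; no verdict came back.

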